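# Hang the tea infusers on the indexed carousel

### The arm

A 6-joint arm with a two-finger parallel gripper is mounted at the origin on the work surface. World frame = base frame: x ahead of the robot, y to its left, z up, the work surface at z = 0. Lengths are in m, angles in rad, forces in N, time in s.
With the tool pointing down it reaches from about 0.35 to 0.975 m from the base axis. Payload 4.9 kg.
Tool frame: the origin (TCP) lies at the very end of the fingers, on their centre line; the grasp point (between the pads) lies 19 mm behind it; z points along the fingers, x is the direction in which the jaws open and shut, and the axes are right-handed (so a half turn about z gives the same grasp; the last joint's range is limited). The gripper opens to 85 mm and grips with 20 to 120 N. Pads are 22 mm wide; open, the fingers measure 114 mm over their backs; the gripper's body (76 mm by 85 mm) begins 54 mm behind the grasp point. The pads swing forward as they close: fully open they stand 13 mm farther back than shut.
Start: joints at [1.212, 0.053, 1.613, -0, 1.476, -0.119], TCP at [0.148, 0.607, 0.231] pointing down, gripper open.
Joint ranges: [-3.01, 3.01], [-1.01, 2.22], [0.06, 2.58], [-1.02, 4.17], [0.09, 2.62], [-3.14, 3.14]. Speed limits (rad/s): [2.57, 2.57, 3.14, 3.14, 3.14, 3.14].

### API

Orientations are given as a rotation vector (axis times angle).
In Python, from station import ctrl gives the robot as it stands.
- The arm moves only by the shell command python3 -m handwheel 'ROWS' [OPENING] [FORCE]. ROWS is a JSON object of lists of equal length, an entry for each row: "offset": the shift along the world's x, y, z in units of 40 mm (1.0 is 40 mm), a list of three; "roll": the turn about the world's z in units of 6 degrees (1.0 is 6 degrees). A call has exactly 10 rows; each row is the pose to reach, as a shift and turn from the pose commanded when the call began; what a row does not reach only later rows make up. A row lasts 1/10 s, in which the tool goes at most 50 mm and 8.59 degrees, less where a joint would pass 70% of its speed; a pose out of reach is approached as far as the arm can. A call with a gripper value outside its range is refused whole. OPENING is the finger opening in mm, from 0 to 85.4, set as the call begins (- or left out, the last holds). The fingers move at their own pace and stop on an object; FORCE is the grip in N (left out, the last holds). Time passes only in rows, so rows that repeat a pose let the fingers close, or fill a call up. It gives the time, the measured TCP pose, the force and the opening at its end, in the units of the state.
- ctrl.get_obs(): the state, without advancing time (a new reading comes with each control period).
- ctrl.get_image(name): name is "scene" or "top" or "wrist"; returns a dict with "img" (420x560x3 uint8, red, green, blue), "fx", "fy", "cx", "cy" (pixels), "T" (4x4, takes a point from camera to world coordinates). Camera axes: x right, y down, z forward; pixel columns grow to the right and rows downward; lengths in m; the calibration is good to about 2 mm. A picture is of the moment at which its call begins. There is no depth.
- ctrl.finish_job(): hands the job in, once; it reports no verdict.
The state is a dict: "t": time; "q": joint angles; "dq": joint speeds; "effort": joint torques, N m; "tool_pos": TCP position; "tool_rot": TCP orientation; "contact_force": force on the tool from outside, world axes, zero at the start; "wrist_torque": the same for the moment, N m; "opening": finger opening in m.
Only numpy, scipy, OpenCV 4.12 (cv2) and the standard library are available. Lean on these libraries where they do the work, as an engineer would, in place of code of your own. Each camera call takes 0.05 s, during which the arm holds its last target.

### The job

Hang every tea infuser standing on the counter on a free hook of the carousel, one to a hook, loading only the hook that faces the front: lift the black knob to draw the index pin, turn the wheel until a free hook is at the front, and let the pin drop fully home before hanging. Leave the cork coasters on their hooks and the other kitchen things where they are, and finish with the pin fully home and nothing left swinging.

Things in the scene. Friction and masses are not known exactly. Their poses are not given: they have to be found in the camera images.
- carousel: Fixed foot (radius 100, 15 high), post (radius 18) and, above the wheel, aluminium index plate (radius 55, z 128 to 138, six holes 60 degrees apart) of the hanging carousel. Origin: on its vertical axis at counter level, z up. Its front is its -x side, roughly towards the robot, marked by a bright bar on the foot
- wheel: Turning wooden wheel of the carousel, radius 75, z 108 to 120, with six wire hooks 60 degrees apart. Origin and, at the start, axes as the carousel's; turns about the vertical, at most two turns either way, friction 0.06 N m. On its axis, above all, the round black knob of the pin: 36 diameter, z 155 to 190 with the pin home, rising with it; under it the pin's arm, 52 long, top at z 149
- pin (a joint): Height of the spring index pin, m: 0 = home in a hole (wheel locked, 2 degrees of play either way), up to 0.014; clear of the plate above 0.0085. It hangs on the knob: lifting the knob draws it (6 N at home, 8 N at the top); turning the lifted knob turns the wheel as much. Let go, it drops into a hole if within 2 degrees of one, else rides on the plate
- hook0 (a point): Hook 0: where the underside centre of a hung thing comes to lie, 31.5 above the counter. Straight above it, 84.5 higher (116 above the counter, 105 from the axis), is the seat, the lowest point of the 7 mm hook wire (its centre line); the wire rises 6 inward to the wheel over 35, and 18 outward to its free end over 22. At the start hook 0 is 0 degrees counter-clockwise (from above) of the front
- hook1 (a point): Hook 1: where the underside centre of a hung thing comes to lie, 31.5 above the counter. Straight above it, 84.5 higher (116 above the counter, 105 from the axis), is the seat, the lowest point of the 7 mm hook wire (its centre line); the wire rises 6 inward to the wheel over 35, and 18 outward to its free end over 22. At the start hook 1 is 60 degrees counter-clockwise (from above) of the front
- hook2 (a point): Hook 2: where the underside centre of a hung thing comes to lie, 31.5 above the counter. Straight above it, 84.5 higher (116 above the counter, 105 from the axis), is the seat, the lowest point of the 7 mm hook wire (its centre line); the wire rises 6 inward to the wheel over 35, and 18 outward to its free end over 22. At the start hook 2 is 120 degrees counter-clockwise (from above) of the front
- hook3 (a point): Hook 3: where the underside centre of a hung thing comes to lie, 31.5 above the counter. Straight above it, 84.5 higher (116 above the counter, 105 from the axis), is the seat, the lowest point of the 7 mm hook wire (its centre line); the wire rises 6 inward to the wheel over 35, and 18 outward to its free end over 22. At the start hook 3 is 180 degrees counter-clockwise (from above) of the front
- hook4 (a point): Hook 4: where the underside centre of a hung thing comes to lie, 31.5 above the counter. Straight above it, 84.5 higher (116 above the counter, 105 from the axis), is the seat, the lowest point of the 7 mm hook wire (its centre line); the wire rises 6 inward to the wheel over 35, and 18 outward to its free end over 22. At the start hook 4 is 240 degrees counter-clockwise (from above) of the front
- hook5 (a point): Hook 5: where the underside centre of a hung thing comes to lie, 31.5 above the counter. Straight above it, 84.5 higher (116 above the counter, 105 from the axis), is the seat, the lowest point of the 7 mm hook wire (its centre line); the wire rises 6 inward to the wheel over 35, and 18 outward to its free end over 22. At the start hook 5 is 300 degrees counter-clockwise (from above) of the front
- infuser0: Steel tea infuser (3 or 4 present): drum radius 27, 40 high, 120 g. Origin: centre of its underside. Wire bail (5 thick) in its y-z plane: legs at y +-20 up to z 75, peak at z 92.5; the hook enters along x and its wire centre lies at z 84.5 when hung. Grip the flat tab on the peak: 7 thick in x, 18 wide in y, z 96 to 124. Same either way round
- infuser1: Steel tea infuser (3 or 4 present): drum radius 27, 40 high, 120 g. Origin: centre of its underside. Wire bail (5 thick) in its y-z plane: legs at y +-20 up to z 75, peak at z 92.5; the hook enters along x and its wire centre lies at z 84.5 when hung. Grip the flat tab on the peak: 7 thick in x, 18 wide in y, z 96 to 124. Same either way round
- infuser2: Steel tea infuser (3 or 4 present): drum radius 27, 40 high, 120 g. Origin: centre of its underside. Wire bail (5 thick) in its y-z plane: legs at y +-20 up to z 75, peak at z 92.5; the hook enters along x and its wire centre lies at z 84.5 when hung. Grip the flat tab on the peak: 7 thick in x, 18 wide in y, z 96 to 124. Same either way round
- infuser3: Steel tea infuser (3 or 4 present): drum radius 27, 40 high, 120 g. Origin: centre of its underside. Wire bail (5 thick) in its y-z plane: legs at y +-20 up to z 75, peak at z 92.5; the hook enters along x and its wire centre lies at z 84.5 when hung. Grip the flat tab on the peak: 7 thick in x, 18 wide in y, z 96 to 124. Same either way round
- coaster0: Cork coaster hanging on hook 0 from the start, if present: upright disc, radius 28, 9 thick (along x), 50 g, with a bail and tab like the infuser's. Origin: its lowest point, 84.5 below the hook's wire while hung
- coaster1: Cork coaster hanging on hook 1 from the start, if present: upright disc, radius 28, 9 thick (along x), 50 g, with a bail and tab like the infuser's. Origin: its lowest point, 84.5 below the hook's wire while hung
- coaster2: Cork coaster hanging on hook 2 from the start, if present: upright disc, radius 28, 9 thick (along x), 50 g, with a bail and tab like the infuser's. Origin: its lowest point, 84.5 below the hook's wire while hung
- coaster3: Cork coaster hanging on hook 3 from the start, if present: upright disc, radius 28, 9 thick (along x), 50 g, with a bail and tab like the infuser's. Origin: its lowest point, 84.5 below the hook's wire while hung
- coaster4: Cork coaster hanging on hook 4 from the start, if present: upright disc, radius 28, 9 thick (along x), 50 g, with a bail and tab like the infuser's. Origin: its lowest point, 84.5 below the hook's wire while hung
- coaster5: Cork coaster hanging on hook 5 from the start, if present: upright disc, radius 28, 9 thick (along x), 50 g, with a bail and tab like the infuser's. Origin: its lowest point, 84.5 below the hook's wire while hung
- jar: Bystander: glass jar with hinged latch lid, radius 47, 142 high, origin centre of underside
- funnel: Bystander: grey plastic funnel, mouth down, radius 52, 105 high, origin centre of underside
- spoon: Bystander: stainless spoon lying flat, about 200 long along its x
- trivet: Bystander: flat cork trivet, radius 45, 12 thick
- mug: Bystander: white mug, radius 38, 85 high

How it is judged:
On the way, in this order (a step that is already met when the one before it is completed fails the run):
1. the index pin is drawn clear of its hole (value of joint pin above 0.0085 m), for 0.1 s.
2. the pin has dropped home with coaster 0's hook turned away from the front (value of joint pin below 0.002 m and x of hook0 in the frame of carousel above -0.07 m), for 0.2 s.
At the end, for the whole second after the job is handed in: each infuser present hangs from a hook (underside within 22 mm of the hook's point, tilt under 0.35 rad, under 0.1 m/s), over 60 mm from other hung things; each coaster present within 22 mm of its own hook's point; pin under 2 mm and wheel still (value of joint pin below 0.002 m and angular speed of wheel below 0.05 rad/s and (distance between infuser0 and hook0 below 0.022 m or distance between infuser0 and hook1 below 0.022 m or distance between infuser0 and hook2 below 0.022 m or distance between infuser0 and hook3 below 0.022 m or distance between infuser0 and hook4 below 0.022 m or distance between infuser0 and hook5 below 0.022 m) and angle between each of infuser0, infuser1, infuser2, infuser3's own z axis and vertical below 0.35 rad and linear speed of each of infuser0, infuser1, infuser2, infuser3 below 0.1 m/s and horizontal distance between each of infuser0, infuser1, infuser2, infuser3 and coaster0 above 0.06 m and horizontal distance between each of infuser0, infuser1, infuser2, infuser3 and coaster1 above 0.06 m and horizontal distance between each of infuser0, infuser1, infuser2, infuser3 and coaster2 above 0.06 m and horizontal distance between each of infuser0, infuser1, infuser2, infuser3 and coaster3 above 0.06 m and horizontal distance between each of infuser0, infuser1, infuser2, infuser3 and coaster4 above 0.06 m and horizontal distance between each of infuser0, infuser1, infuser2, infuser3 and coaster5 above 0.06 m and (distance between infuser1 and hook0 below 0.022 m or distance between infuser1 and hook1 below 0.022 m or distance between infuser1 and hook2 below 0.022 m or distance between infuser1 and hook3 below 0.022 m or distance between infuser1 and hook4 below 0.022 m or distance between infuser1 and hook5 below 0.022 m) and (distance between infuser2 and hook0 below 0.022 m or distance between infuser2 and hook1 below 0.022 m or distance between infuser2 and hook2 below 0.022 m or distance between infuser2 and hook3 below 0.022 m or distance between infuser2 and hook4 below 0.022 m or distance between infuser2 and hook5 below 0.022 m) and (distance between infuser3 and hook0 below 0.022 m or distance between infuser3 and hook1 below 0.022 m or distance between infuser3 and hook2 below 0.022 m or distance between infuser3 and hook3 below 0.022 m or distance between infuser3 and hook4 below 0.022 m or distance between infuser3 and hook5 below 0.022 m) and horizontal distance between infuser0 and infuser1 above 0.06 m and horizontal distance between each of infuser0, infuser1 and infuser2 above 0.06 m and horizontal distance between each of infuser0, infuser1, infuser2 and infuser3 above 0.06 m and distance between coaster0 and hook0 below 0.022 m and distance between coaster1 and hook1 below 0.022 m and distance between coaster2 and hook2 below 0.022 m and distance between coaster3 and hook3 below 0.022 m and distance between coaster4 and hook4 below 0.022 m and distance between coaster5 and hook5 below 0.022 m); the robot touches nothing.
It fails at once if an infuser is put on a hook that is not at the front of the carousel ((contact force between the fingers and infuser0 above 0.3 N and contact force between infuser0 and wheel above 0.3 N and x of infuser0 in the frame of carousel above -0.065 m) or (contact force between the fingers and infuser1 above 0.3 N and contact force between infuser1 and wheel above 0.3 N and x of infuser1 in the frame of carousel above -0.065 m) or (contact force between the fingers and infuser2 above 0.3 N and contact force between infuser2 and wheel above 0.3 N and x of infuser2 in the frame of carousel above -0.065 m) or (contact force between the fingers and infuser3 above 0.3 N and contact force between infuser3 and wheel above 0.3 N and x of infuser3 in the frame of carousel above -0.065 m)).
It fails at once if an infuser is put on a hook while the pin is not home (value of joint pin above 0.004 m and ((contact force between the fingers and infuser0 above 0.3 N and contact force between infuser0 and wheel above 0.3 N) or (contact force between the fingers and infuser1 above 0.3 N and contact force between infuser1 and wheel above 0.3 N) or (contact force between the fingers and infuser2 above 0.3 N and contact force between infuser2 and wheel above 0.3 N) or (contact force between the fingers and infuser3 above 0.3 N and contact force between infuser3 and wheel above 0.3 N))).
It fails at once if a coaster is knocked off its hook (height (world z) of any of coaster0, coaster1, coaster2, coaster3, coaster4, coaster5 below 0.008 m).
It fails at once if a bystander (jar, funnel, spoon, trivet, mug) is pushed more than 40 mm (distance of any of jar, funnel, spoon, trivet, mug from where it was at the start of the episode above 0.04 m).
Of infuser0, infuser1, infuser2, infuser3 only 3 to 4 are there at a start; the rules pass over those that are not, and their reading is None.
Of coaster1, coaster2, coaster3, coaster4, coaster5 only 1 to 1 are there at a start; the rules pass over those that are not, and their reading is None.
At some moment in a run one of infuser0, infuser1, infuser2, infuser3 may be knocked a few centimetres aside while the robot is not near it.
It also fails if it takes over 210 s, if anything falls off the work surface, if the arm or the gripper's body presses on something with over 40 N, if the wrist force passes 120 N, or if a joint passes its speed limit or range.

## Working session

There is one attempt and no reset: what is moved stays moved. The work goes in short steps, Python scripts to look and compute and a shell command to move; the robot and the scene stay as the last step left them, time stands still between calls to the robot, and variables do not carry over. Pictures are saved under pics/ and viewed, and the job is handed in when it is done.

```bash
ls; mkdir -p pics; cat > h.py <<'E'
import numpy as np, cv2
from station import ctrl
def snap(name,fn):
    d=ctrl.get_image(name); cv2.imwrite('pics/'+fn+'.png',d['img'][:,:,::-1]); np.savez('pics/'+fn+'.npz',**{k:np.array(v) for k,v in d.items()}); return d
def load(fn): return np.load('pics/'+fn+'.npz')
def ray(d,u,v):
    T=np.array(d['T']); r=T[:3,:3]@np.array([(u-d['cx'])/d['fx'],(v-d['cy'])/d['fy'],1.0]); return T[:3,3],r
def onz(d,u,v,z):
    o,r=ray(d,u,v); return o+r*(z-o[2])/r[2]
def proj(d,p):
    T=np.array(d['T']); c=T[:3,:3].T@(np.array(p)-T[:3,3]); return np.array([d['fx']*c[0]/c[2]+d['cx'],d['fy']*c[1]/c[2]+d['cy']])
def tri(l):
    A=np.zeros((3,3));b=np.zeros(3)
    for d,u,v in l:
        o,r=ray(d,u,v); r=r/np.linalg.norm(r); P=np.eye(3)-np.outer(r,r); A+=P;b+=P@o
    return np.linalg.solve(A,b)
E
python3 - <<'E'
from h import *
np.set_printoptions(precision=4,suppress=True)
for n in ('scene','top','wrist'):
    d=snap(n,n+'0'); print(n,d['fx'],d['T'])
print(ctrl.get_obs())
E
```

```text
pics
scene 433.06796738932303 [[ 0.3976  0.6683 -0.6287  1.2347]
 [ 0.9175 -0.2823  0.2802 -0.2517]
 [ 0.0098 -0.6882 -0.7254  0.8157]
 [ 0.      0.      0.      1.    ]]
top 497.26420922048146 [[-0.0071 -0.9958  0.0917  0.4447]
 [-0.9999  0.0078  0.0079  0.0274]
 [-0.0086 -0.0917 -0.9958  1.3346]
 [ 0.      0.      0.      1.    ]]
wrist 354.07155107151 [[ 0.2372  0.9228  0.3037  0.0709]
 [ 0.9715 -0.2248 -0.0758  0.6259]
 [-0.0017  0.313  -0.9498  0.3715]
 [ 0.      0.      0.      1.    ]]
{'t': 0.15, 'q': array([ 1.212 ,  0.0533,  1.614 ,  0.    ,  1.476 , -0.119 ]), 'dq': array([ 0.0018,  0.0002, -0.0026,  0.0001,  0.0007,  0.001 ]), 'effort': array([  0.001 , -39.4242, -37.0722,  -0.0001,   0.0046,   0.    ]), 'tool_pos': array([0.1483, 0.6066, 0.2303]), 'tool_rot': array([ 2.4705,  1.9392, -0.0023]), 'contact_force': array([ 0.637 ,  0.8809, -0.4667]), 'wrist_torque': array([-0.0399,  0.021 ,  0.0446]), 'opening': 0.08530838795372496}
```

View pics/scene0.png

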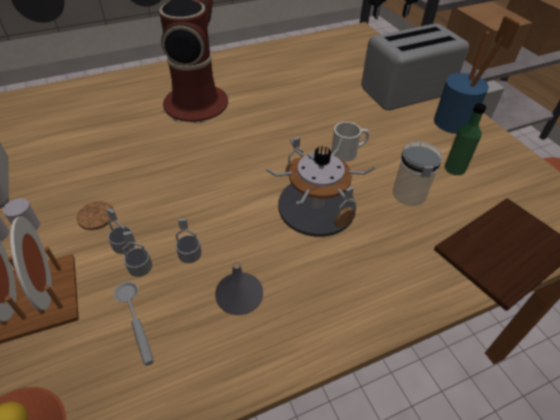

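View pics/top0.png

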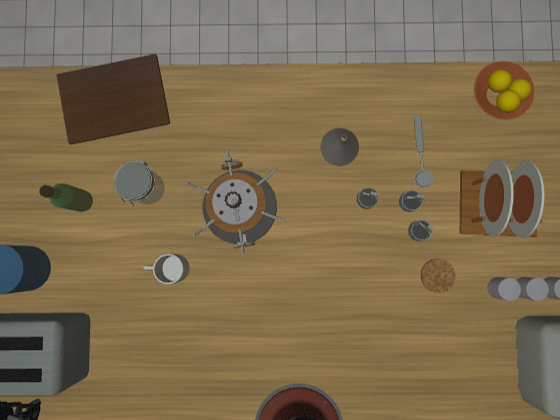

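```bash
python3 - <<'E'
import cv2
a=cv2.imread('pics/top0.png')[120:300,180:460];cv2.imwrite('pics/c1.png',cv2.resize(a,None,fx=2.8,fy=2.8,interpolation=cv2.INTER_CUBIC))
a=cv2.imread('pics/scene0.png')[120:320,80:400];cv2.imwrite('pics/c2.png',cv2.resize(a,None,fx=2.5,fy=2.5,interpolation=cv2.INTER_CUBIC))
E
```

```text
(no output)
```

View pics/c1.png

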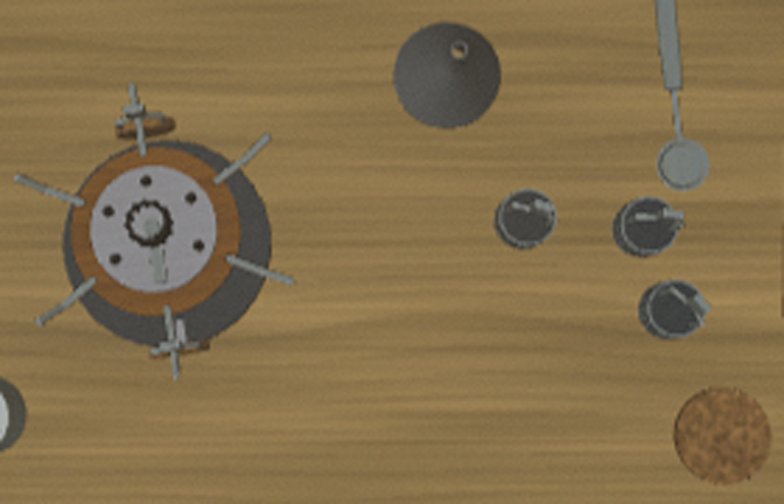

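View pics/c2.png

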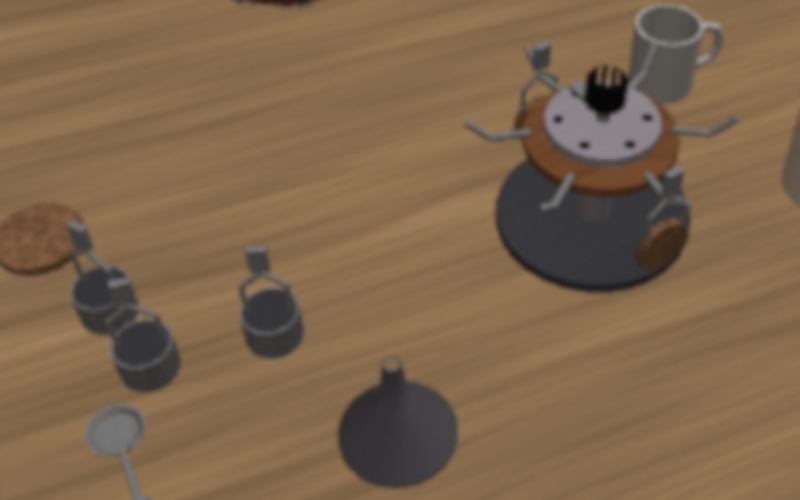

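View pics/wrist0.png

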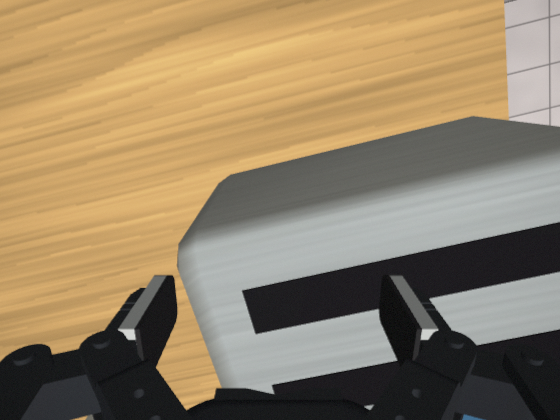

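```bash
python3 - <<'E'
from h import *
np.set_printoptions(precision=4,suppress=True)
for fn,c in (('top0',(235,202)),('scene0',(320,168))):
    d=load(fn); im=d['img'][:,:,::-1].copy(); hsv=cv2.cvtColor(im,cv2.COLOR_BGR2HSV)
    print(fn,'plate hsv',hsv[c[1]-12,c[0]-15],hsv[c[1]+8,c[0]+15], 'drum', hsv[198,368])
    m=((hsv[...,1]<50)&(hsv[...,2]>125)).astype('uint8'); 
    w=np.zeros_like(m); w[c[1]-45:c[1]+45,c[0]-45:c[0]+45]=1; m*=w
    m=cv2.morphologyEx(m,cv2.MORPH_OPEN,np.ones((5,5)))
    cs,_=cv2.findContours(m,0,2); k=max(cs,key=cv2.contourArea); hull=cv2.convexHull(k); e=cv2.fitEllipse(hull)
    print(e, onz(d,*e[0],0.138))
    # tip size check
    cx=onz(d,*e[0],0.138); p=proj(d,cx+[0.055,0,0]);q=proj(d,cx-[0.055,0,0]); print('expected dia px',np.linalg.norm(p-q))
E
```

```text
top0 plate hsv [150   2 137] [140   6 133] drum [18 18 71]
((243.029052734375, 200.303466796875), (25.85390853881836, 40.906856536865234), 177.52813720703125) [0.5815 0.1302 0.138 ]
expected dia px 45.11667703311561
scene0 plate hsv [170  17 134] [150  13 137] drum [ 16 112 137]
((320.6758117675781, 167.37765502929688), (30.38376235961914, 44.22124481201172), 96.31456756591797) [0.5822 0.1528 0.138 ]
expected dia px 36.210326340724016
```

```bash
python3 - <<'E'
from h import *
np.set_printoptions(precision=4,suppress=True)
t=load('top0'); s=load('scene0')
T=lambda u,v:(180+u/2.8,120+v/2.8); S=lambda u,v:(80+u/2.5,120+v/2.5)
print('plate',onz(t,*T(153,230),.138),onz(s,*S(603,122),.138))
print('foot',onz(t,*T(168,243),.015))
for n,a in (('tip1',(293,282)),('tip2',(268,138)),('tip3',(132,86)),('tip4',(17,178)),('tip5',(38,323)),('tip0',(176,377))):
    p=onz(t,*T(*a),.134);c=onz(t,*T(153,230),.138); print(n,p,np.hypot(*(p-c)[:2]),np.degrees(np.arctan2(*(p-c)[1::-1])))
for n,top,sc in (('A',(532,210),(257,258)),('B',(657,216),(121,291)),('C',(687,301),(79,237))):
    print(n,onz(t,*T(*top),.11),onz(s,*S(*sc),.11))
for n,top in (('A',(525,219)),('B',(646,227)),('C',(673,309))): print('rim',n,onz(t,*T(*top),.04))
E
```

```text
plate [0.5772 0.1505 0.138 ] [0.5871 0.1516 0.138 ]
foot [0.5782 0.1489 0.015 ]
tip1 [0.5314 0.0298 0.134 ] 0.12914290458451413 -110.74407549738915
tip2 [0.6576 0.0506 0.134 ] 0.12825174760193897 -51.17384215484364
tip3 [0.7047 0.1696 0.134 ] 0.12897579596330508 8.487142050073578
tip4 [0.6242 0.2697 0.134 ] 0.12808413795683388 68.47341612939465
tip5 [0.4976 0.2502 0.134 ] 0.1274990754009371 128.59157664176186
tip0 [0.4503 0.131  0.134 ] 0.12832577567535758 -171.22512784870744
A [ 0.5954 -0.1821  0.11  ] [ 0.5998 -0.1867  0.11  ]
B [ 0.5891 -0.2922  0.11  ] [ 0.5912 -0.3003  0.11  ]
C [ 0.5138 -0.3161  0.11  ] [ 0.5159 -0.3229  0.11  ]
rim A [ 0.5956 -0.1873  0.04  ]
rim B [ 0.5871 -0.2999  0.04  ]
rim C [ 0.5104 -0.3226  0.04  ]
```

```bash
python3 -m handwheel '{"offset":[[0,0,1],[0,0,2],[0.5,-0.5,2.5],[1.2,-1.2,2.5],[1.9,-1.9,2.5],[2.7,-2.8,2.5],[3.5,-3.7,2.5],[4.3,-4.6,2.5],[5,-5.3,2.5],[5.4,-5.7,2.5]],"roll":[0,0,-0.5,-1,-1.5,-2,-2.5,-3,-3.1,-3.1]}' 70 60
python3 -m handwheel '{"offset":[[0.5,-0.5,0],[1.2,-1.2,0],[1.9,-2,0],[2.6,-2.8,0],[3.3,-3.5,0],[4,-4.3,0],[4.7,-5,0],[5.1,-5.5,0],[5.34,-5.73,0],[5.34,-5.73,0]],"roll":[-0.5,-1,-1.5,-2,-2.5,-3,-3.1,-3.15,-3.15,-3.15]}' 
python3 -c "
from h import *
snap('wrist','w1');snap('scene','s1')"
```

```text
t: 1.15
tool_pos: [0.366, 0.3768, 0.331]
tool_rot: [2.754, 1.511, -0.0]
contact_force: [-0.0, 1.3, -0.0]
opening: 0.0699
t: 2.15
tool_pos: [0.5785, 0.149, 0.3306]
tool_rot: [-2.964, -1.04, 0.002]
contact_force: [0.0, 0.2, 0.2]
opening: 0.0698
```

View pics/w1.png

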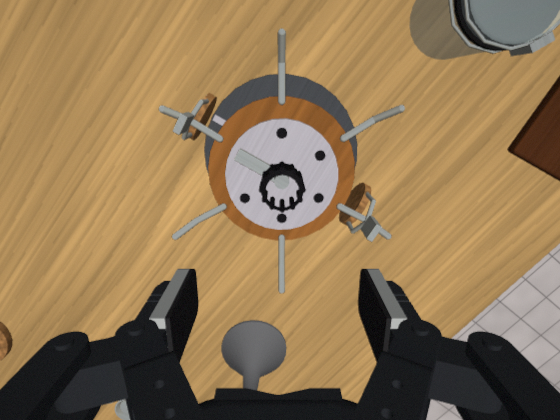

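View pics/s1.png

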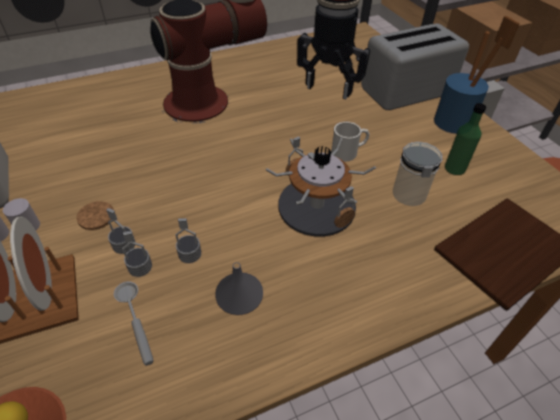

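```bash
python3 - <<'E'
from h import *
np.set_printoptions(precision=4,suppress=True)
d=load('w1'); im=d['img']; hsv=cv2.cvtColor(im,cv2.COLOR_RGB2HSV)
print(proj(load('s1'),[.578,.149,.331]))
print(hsv[150,240],hsv[120,300])
m=((hsv[...,1]<40)&(hsv[...,2]>150)).astype('uint8'); m[:100]=0;m[235:]=0;m[:,:215]=0;m[:,345:]=0
m=cv2.morphologyEx(m,cv2.MORPH_OPEN,np.ones((9,9)))
cs,_=cv2.findContours(m,0,2); k=max(cs,key=cv2.contourArea); e=cv2.fitEllipse(cv2.convexHull(k)); print(e, onz(d,*e[0],.138))
b=cv2.boundingRect(k); print(b)
# knob: black mask, top at z .19, 
m=((hsv[...,2]<45)).astype('uint8'); m[:150]=0;m[215:]=0;m[:,:255]=0;m[:,310:]=0
ys,xs=np.nonzero(m); print(xs.min(),xs.max(),ys.min(),ys.max())
for n,a in (('tip1',(174,236)),('tip2',(282,290)),('tip3',(389,237)),('tip4',(402,109)),('tip5',(282,32)),('tip0',(162,109))):
    p=onz(d,*a,.134); c=np.array([.5776,.1497]); print(n,p[:2],np.hypot(*(p[:2]-c)),np.degrees(np.arctan2(*(p[:2]-c)[::-1])))
E
```

```text
[326.1327  95.2623]
[ 72   8 170] [ 14 164 146]
((281.21002197265625, 173.84243774414062), (110.35408782958984, 112.49276733398438), 79.92147064208984) [0.5785 0.1552 0.138 ]
(226, 119, 112, 109)
260 304 162 214
tip1 [0.5338 0.0345] 0.1232684586533107 -110.82587645194955
tip2 [0.6606 0.0547] 0.1260959766362379 -48.858878632975156
tip3 [0.7076 0.1723] 0.1319764814007354 9.851343947903729
tip4 [0.6276 0.2714] 0.1315402950289454 67.64730530336465
tip5 [0.5012 0.2523] 0.12787147785202638 126.67823151782973
tip0 [0.4553 0.1334] 0.12341991638602315 -172.39935572475042
```

```bash
python3 -m handwheel '{"offset":[[0.03,0.07,-0.6],[0.03,0.07,-1.2],[0.03,0.07,-1.8],[0.03,0.07,-2.4],[0.03,0.07,-3],[0.03,0.07,-3.4],[0.03,0.07,-3.8],[0.03,0.07,-4.1],[0.03,0.07,-4.35],[0.03,0.07,-4.35]],"roll":[0,0,0,0,0,0,0,0,0,0]}' 70
python3 -c "
from h import *
snap('wrist','w2')"
```

```text
t: 3.25
tool_pos: [0.5785, 0.1527, 0.1558]
tool_rot: [-2.963, -1.042, 0.004]
contact_force: [0.0, 0.1, -0.8]
opening: 0.0702
```

View pics/w2.png

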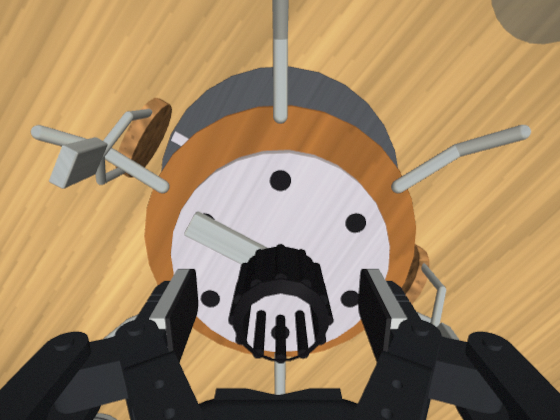

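The knob sits centred between the fingers (columns about 230–330), so I'll close on it.

```bash
python3 -m handwheel '{"offset":[[0,0,0],[0,0,0],[0,0,0],[0,0,0],[0,0,0],[0,0,0],[0,0,0],[0,0,0],[0,0,0],[0,0,0]],"roll":[0,0,0,0,0,0,0,0,0,0]}' 28 60
python3 -m handwheel '{"offset":[[0,0,0.06],[0,0,0.12],[0,0,0.18],[0,0,0.24],[0,0,0.3],[0,0,0.3],[0,0,0.3],[0,0,0.3],[0,0,0.3],[0,0,0.3]],"roll":[0,0,0,0,0,0,0,0,0,0]}'
```

```text
t: 4.3
tool_pos: [0.5799, 0.1527, 0.1587]
tool_rot: [2.963, 1.042, 0.003]
contact_force: [-1.4, -0.1, 5.7]
opening: 0.0341
t: 5.3
tool_pos: [0.5797, 0.1526, 0.1675]
tool_rot: [2.963, 1.042, 0.002]
contact_force: [7.2, 0.6, -6.9]
opening: 0.0345
```

```bash
python3 -m handwheel '{"offset":[[0,0,0.03],[0,0,0.06],[0,0,0.08],[0,0,0.08],[0,0,0.08],[0,0,0.08],[0,0,0.08],[0,0,0.08],[0,0,0.08],[0,0,0.08]],"roll":[0,0,0,0,0,0,0,0,0,0]}'
python3 -c "
from h import *
snap('wrist','w3');snap('scene','s3')
im=cv2.imread('pics/s3.png')[110:250,240:400];cv2.imwrite('pics/s3c.png',cv2.resize(im,None,fx=4,fy=4))"
```

```text
t: 6.3
tool_pos: [0.5797, 0.1527, 0.1706]
tool_rot: [2.964, 1.042, 0.002]
contact_force: [7.5, -0.1, -7.0]
opening: 0.0342
```

View pics/w3.png

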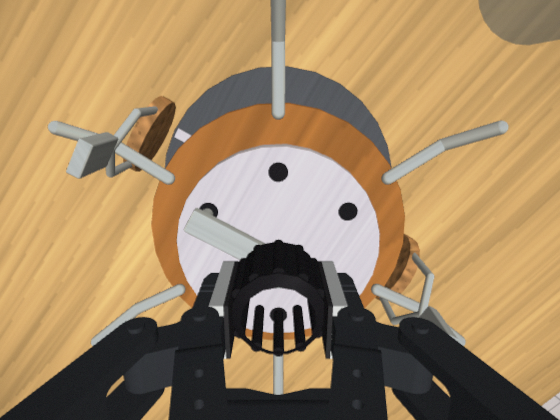

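View pics/s3c.png

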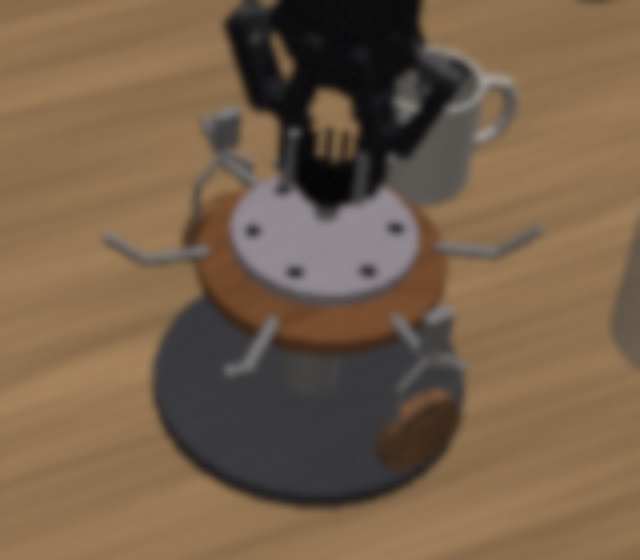

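```bash
python3 -m handwheel '{"offset":[[0,0,0],[0,0,0],[0,0,0],[0,0,0],[0,0,0],[0,0,0],[0,0,0],[0,0,0],[0,0,0],[0,0,0]],"roll":[-0.2,-0.6,-1.1,-1.6,-2.2,-2.8,-3.4,-4,-4.5,-5]}'
python3 -m handwheel '{"offset":[[0,0,0],[0,0,0],[0,0,0],[0,0,0],[0,0,0],[0,0,0],[0,0,0],[0,0,0],[0,0,0],[0,0,0]],"roll":[-0.5,-1.1,-1.7,-2.3,-2.9,-3.5,-4.1,-4.6,-4.9,-5]}'
python3 -c "
from h import *
snap('wrist','w4')
print(ctrl.get_obs()['contact_force'],ctrl.get_obs()['wrist_torque'])"
```

```text
t: 7.4
tool_pos: [0.5796, 0.1527, 0.1706]
tool_rot: [-3.133, -0.237, -0.002]
contact_force: [6.7, 1.4, -6.5]
opening: 0.0344
t: 8.4
tool_pos: [0.5796, 0.1527, 0.1706]
tool_rot: [-3.087, 0.58, -0.002]
contact_force: [5.6, 0.3, -7.8]
opening: 0.0342
[ 6.4496899   0.84999639 -5.99291131] [ 0.15630763 -1.05119157  0.0147208 ]
```

View pics/w4.png

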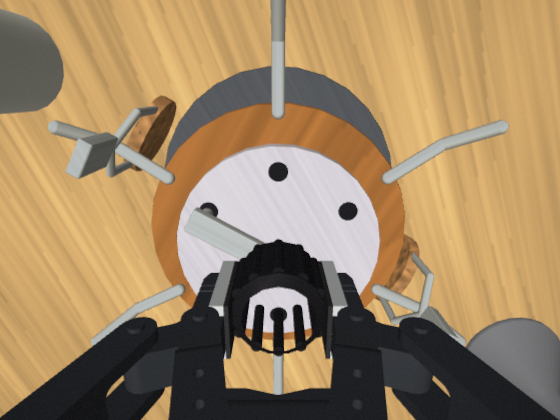

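```bash
python3 -m handwheel '{"offset":[[0,0,-0.05],[0,0,-0.1],[0,0,-0.15],[0,0,-0.2],[0,0,-0.25],[0,0,-0.3],[0,0,-0.3],[0,0,-0.3],[0,0,-0.3],[0,0,-0.3]],"roll":[0,0,0,0,0,0,0,0,0,0]}'
python3 -m handwheel '{"offset":[[0,0,0],[0,0,0],[0,0,0],[0,0,0],[0,0,0],[0,0,0],[0,0,0],[0,0,0],[0,0,0],[0,0,0]],"roll":[0,0,0,0,0,0,0,0,0,0]}' 70
python3 -c "
from h import *
snap('wrist','w5')"
```

```text
t: 9.45
tool_pos: [0.5796, 0.1527, 0.1591]
tool_rot: [-3.087, 0.579, -0.002]
contact_force: [6.2, 1.0, -5.7]
opening: 0.0344
t: 10.45
tool_pos: [0.5793, 0.1527, 0.1606]
tool_rot: [-3.088, 0.579, -0.0]
contact_force: [-0.3, 0.1, -0.0]
opening: 0.0698
```

View pics/w5.png

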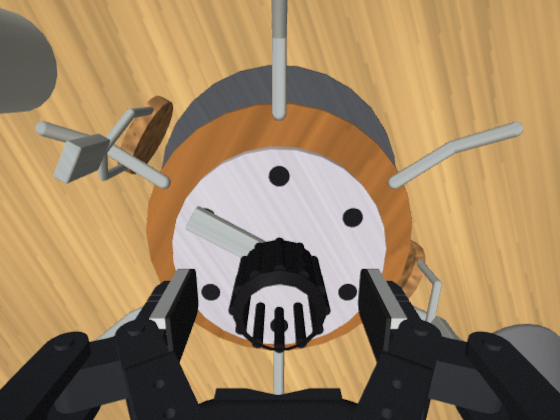

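```bash
python3 -m handwheel '{"offset":[[0,0,0.4],[0,0,1.2],[0,0,2.2],[0,0,3.2],[0,0,4],[0,0,4.25],[0,0,4.25],[0,0,4.25],[0,0,4.25],[0,0,4.25]],"roll":[0,0,0,0,0,0,0,0,0,0]}'
python3 -c "
from h import *
snap('wrist','w6')"
python3 -m handwheel '{"offset":[[0.05,-0.7,0],[0.1,-1.6,0],[0.15,-2.6,0],[0.2,-3.6,0],[0.25,-4.6,0],[0.3,-5.6,0],[0.35,-6.6,0],[0.4,-7.5,0],[0.43,-8.2,-0.3],[0.43,-8.4,-0.6]],"roll":[0.5,1,1.7,2.5,3.2,4,4.5,5,5,5]}' 40
python3 -c "
from h import *
snap('wrist','w7'); snap('scene','s7'); snap('top','t7')
im=cv2.imread('pics/w6.png'); w1=cv2.imread('pics/w1.png'); cv2.imwrite('pics/cmp.png',np.hstack([w1[80:260,200:400],im[80:260,200:400]]))"
```

```text
t: 11.5
tool_pos: [0.5785, 0.1526, 0.328]
tool_rot: [3.087, -0.579, -0.006]
contact_force: [0.3, 0.0, -0.3]
opening: 0.0701
t: 12.55
tool_pos: [0.5961, -0.186, 0.3054]
tool_rot: [3.133, 0.235, -0.001]
contact_force: [-0.1, -0.0, -1.0]
opening: 0.0401
```

View pics/cmp.png

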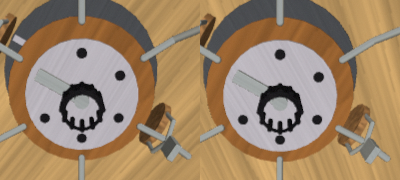

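View pics/w7.png

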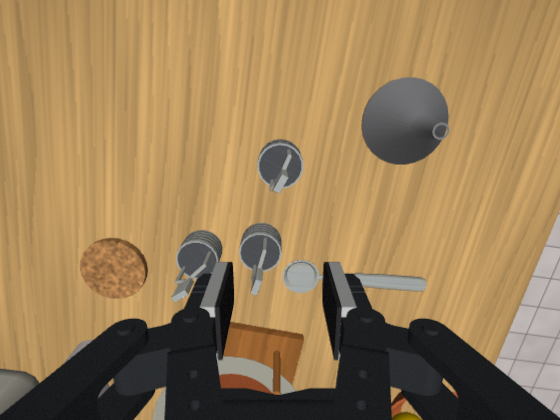

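View pics/s7.png

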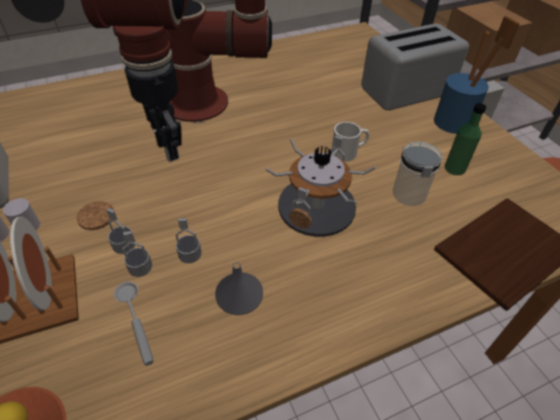

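```bash
python3 - <<'E'
from h import *
for f,(y0,y1,x0,x1),o in (('w7',(130,310,150,330),'c7'),):
    im=cv2.imread('pics/%s.png'%f)[y0:y1,x0:x1]; cv2.imwrite('pics/%s.png'%o,cv2.resize(im,None,fx=3.3,fy=3.3,interpolation=cv2.INTER_CUBIC))
E
```

```text
(no output)
```

View pics/c7.png

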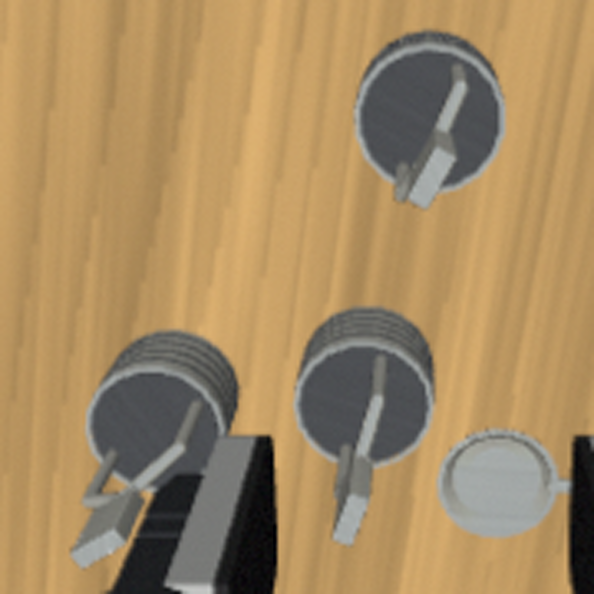

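```bash
python3 - <<'E'
from h import *
np.set_printoptions(precision=4,suppress=True)
d=load('w7'); C=lambda p:(150+p[0]/3.3,130+p[1]/3.3)
for n,a,b,leg1,leg2 in (('A',(446,153),(420,204),(460,68),(402,195)),('B',(358,484),(342,543),(381,360),(343,505)),('C',(127,525),(80,560),(197,405),(95,500))):
    p=onz(d,*C(a),.124);q=onz(d,*C(b),.124); v=p-q
    print(n,'top mid',(p+q)/2,'len',np.linalg.norm(v),'ang',np.degrees(np.arctan2(v[1],v[0]))%180)
    p=onz(d,*C(leg1),.075)
    print('   leg',p)
for n,a in (('A',(430,118)),('B',(365,403)),('C',(157,427))): print('rim',n,onz(d,*C(a),.04))
E
```

```text
A top mid [ 0.6003 -0.1876  0.124 ] len 0.016644410056764005 ang 72.39926508694374
   leg [ 0.6057 -0.1628  0.075 ]
B top mid [ 0.5911 -0.2984  0.124 ] len 0.02166134497988268 ang 84.11999560725306
   leg [ 0.5948 -0.2662  0.075 ]
C top mid [ 0.5154 -0.3203  0.124 ] len 0.020354085934102976 ang 47.07086435506332
   leg [ 0.5336 -0.2927  0.075 ]
rim A [ 0.6    -0.1871  0.04  ]
rim B [ 0.5922 -0.2998  0.04  ]
rim C [ 0.5144 -0.3219  0.04  ]
```

```bash
python3 -m handwheel '{"offset":[[0.1,-0.02,-0.4],[0.1,-0.02,-0.9],[0.1,-0.02,-1.5],[0.1,-0.02,-2.1],[0.1,-0.02,-2.7],[0.1,-0.02,-3.2],[0.1,-0.02,-3.7],[0.1,-0.02,-4],[0.1,-0.02,-4.1],[0.1,-0.02,-4.1]],"roll":[-0.5,-1.2,-2,-2.7,-3.4,-4,-4.35,-4.35,-4.35,-4.35]}' 40
python3 -c "
from h import *
snap('wrist','w8')"
```

```text
t: 13.7
tool_pos: [0.6006, -0.1834, 0.1426]
tool_rot: [-3.106, 0.471, 0.0]
contact_force: [-0.6, 0.3, 0.4]
opening: 0.0399
```

View pics/w8.png

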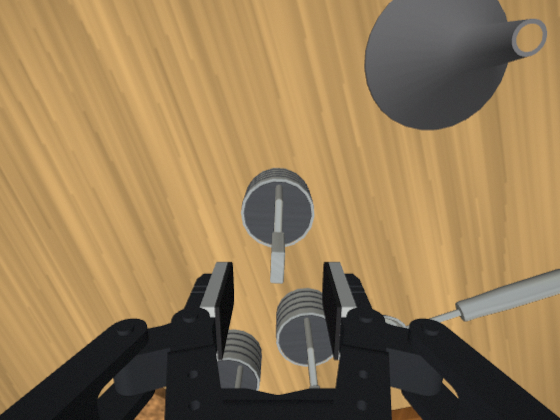

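```bash
python3 - <<'E'
from h import *
d=load('w8')
im=d['img'][150:330,200:360,::-1]; cv2.imwrite('pics/c8.png',cv2.resize(im,None,fx=3.3,fy=3.3))
for p in ((277,250),(277,282),(277,266)): print(onz(d,*p,.124))
print(proj(d,[.6006,-.1834,.1426]),proj(d,[.600,-.187,.124]), onz(d,277,213,.04))
E
```

```text
[ 0.60261492 -0.17760111  0.124     ]
[ 0.59730539 -0.19467403  0.124     ]
[ 0.60000182 -0.18600359  0.124     ]
[276.49019579 280.00046693] [277.58479282 267.70164136] [ 0.59966305 -0.18667618  0.04      ]
```

View pics/c8.png

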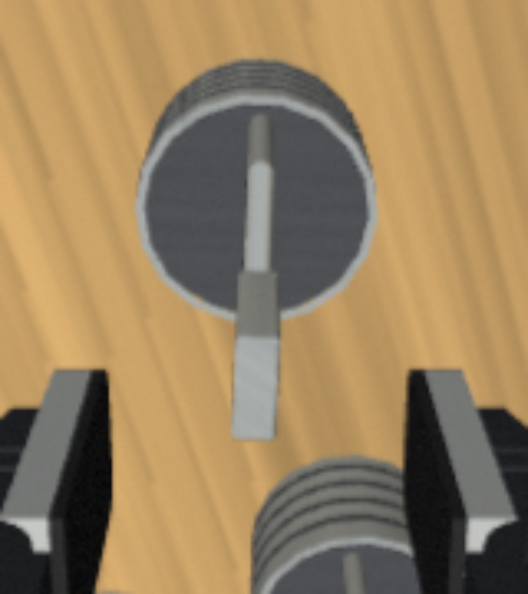

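```bash
python3 -m handwheel '{"offset":[[-0.01,-0.08,-0.2],[-0.01,-0.08,-0.5],[-0.01,-0.08,-0.8],[-0.01,-0.08,-0.98],[-0.01,-0.08,-0.98],[-0.01,-0.08,-0.98],[-0.01,-0.08,-0.98],[-0.01,-0.08,-0.98],[-0.01,-0.08,-0.98],[-0.01,-0.08,-0.98]],"roll":[0,0,0,0,0,0,0,0,0,0]}' 40
python3 -m handwheel '{"offset":[[0,0,0],[0,0,0],[0,0,0],[0,0,0],[0,0,0],[0,0,0],[0,0,0],[0,0,0],[0,0,0],[0,0,0]],"roll":[0,0,0,0,0,0,0,0,0,0]}' 2 50
python3 -c "
from h import *
snap('wrist','w9')"
```

```text
t: 14.75
tool_pos: [0.6002, -0.1874, 0.1037]
tool_rot: [3.106, -0.473, 0.001]
contact_force: [-0.4, -1.1, 0.7]
opening: 0.04
t: 15.75
tool_pos: [0.6, -0.1873, 0.1034]
tool_rot: [3.106, -0.474, -0.0]
contact_force: [-1.0, 0.4, 1.5]
opening: 0.0058
```

View pics/w9.png

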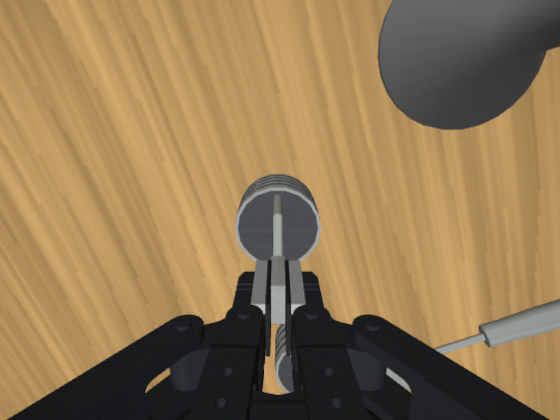

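```bash
python3 -m handwheel '{"offset":[[0,0,0.3],[0,0,0.8],[-0.2,0,1.3],[-0.6,0.2,1.5],[-1.1,0.6,1.5],[-1.6,1.1,1.5],[-2.1,1.7,1.5],[-2.6,2.3,1.5],[-3.1,2.9,1.5],[-3.5,3.4,1.5]],"roll":[0,0,0,0.4,0.8,1.2,1.6,2.0,2.4,2.8]}'
python3 -m handwheel '{"offset":[[-0.4,0.5,0],[-0.7,1.1,0],[-1,1.7,0],[-1.2,2.3,0],[-1.4,2.9,0],[-1.5,3.4,0],[-1.58,3.9,0],[-1.58,4.2,0],[-1.58,4.38,0],[-1.58,4.38,0]],"roll":[0.4,0.8,1.2,1.4,1.55,1.55,1.55,1.55,1.55,1.55]}'
python3 -c "
from h import *
snap('wrist','w10');d=snap('scene','s10');snap('top','t10')
im=cv2.imread('pics/s10.png')[90:270,220:400];cv2.imwrite('pics/s10c.png',cv2.resize(im,None,fx=3.3,fy=3.3))"
```

```text
t: 16.8
tool_pos: [0.4591, -0.0502, 0.1637]
tool_rot: [-3.141, 0.012, -0.001]
contact_force: [0.5, 0.4, -1.1]
opening: 0.0057
t: 17.8
tool_pos: [0.397, 0.1243, 0.1635]
tool_rot: [3.132, 0.242, 0.0]
contact_force: [0.7, -0.4, -1.9]
opening: 0.0061
```

View pics/w10.png

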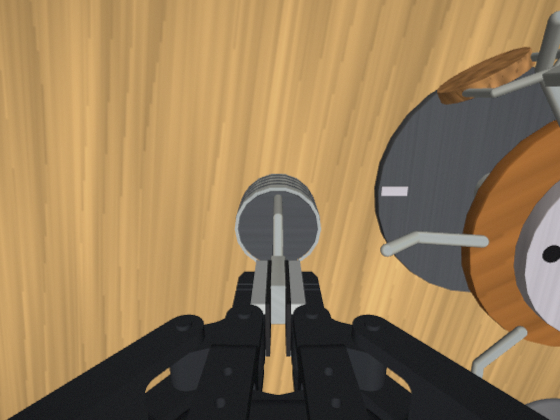

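View pics/s10c.png

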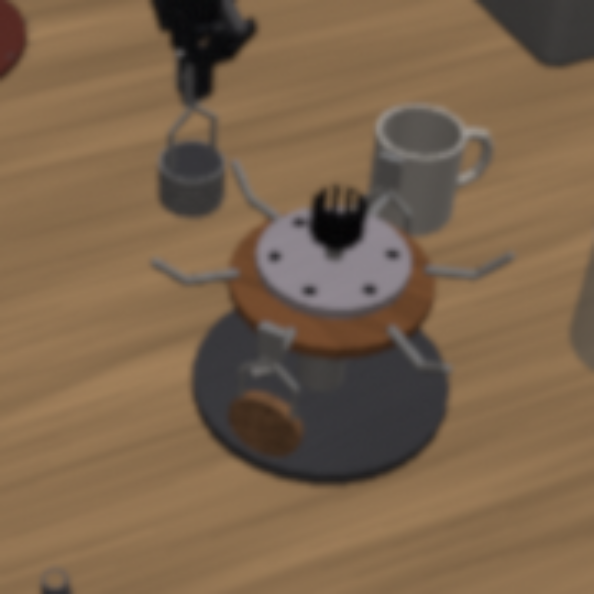

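View pics/t10.png

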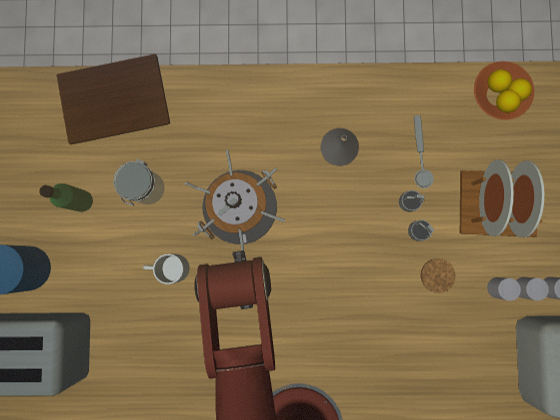

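```bash
python3 - <<'E'
from h import *
d=load('w10')
R=cv2.Rodrigues(np.array([3.132,.242,0.]))[0]; o=np.array([.397,.1243,.1635])
for n,p,z in (('tip',(388,249),.134),('seat',(420,238),.116),('in',(488,241),.122),('bar',(395,191),.015)):
    w=onz(d,*p,z); print(n,w,'tool',R.T@(w-o))
E
```

```text
tip [0.45500671 0.13460934 0.134     ] tool [ 0.05890247 -0.00128374  0.0294985 ]
seat [0.47889807 0.13693202 0.116     ] tool [8.28674081e-02 8.66443342e-05 4.74983814e-02]
in [0.51413253 0.14313771 0.122     ] tool [ 0.11863683 -0.00063125  0.04149749]
bar [0.49607371 0.13981169 0.015     ] tool [ 1.00283554e-01 -1.46289064e-04  1.48497980e-01]
```

```bash
python3 -m handwheel '{"offset":[[0.15,0.02,0],[0.4,0.06,0],[0.65,0.1,0],[0.9,0.14,0],[1.15,0.18,0],[1.4,0.22,0],[1.65,0.25,0],[1.85,0.28,0],[2.01,0.31,0],[2.01,0.31,0]],"roll":[0,0,0,0,0,0,0,0,0,0]}'
python3 -c "
from h import *
snap('wrist','w11');d=snap('scene','s11')
im=cv2.imread('pics/s11.png')[90:270,220:400];cv2.imwrite('pics/s11c.png',cv2.resize(im,None,fx=3.3,fy=3.3))"
```

```text
t: 18.95
tool_pos: [0.4779, 0.1364, 0.1634]
tool_rot: [3.132, 0.24, 0.0]
contact_force: [0.3, 0.2, -1.8]
opening: 0.0058
```

View pics/w11.png

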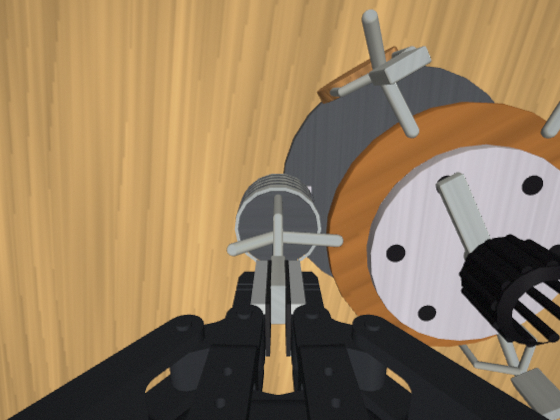

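View pics/s11c.png

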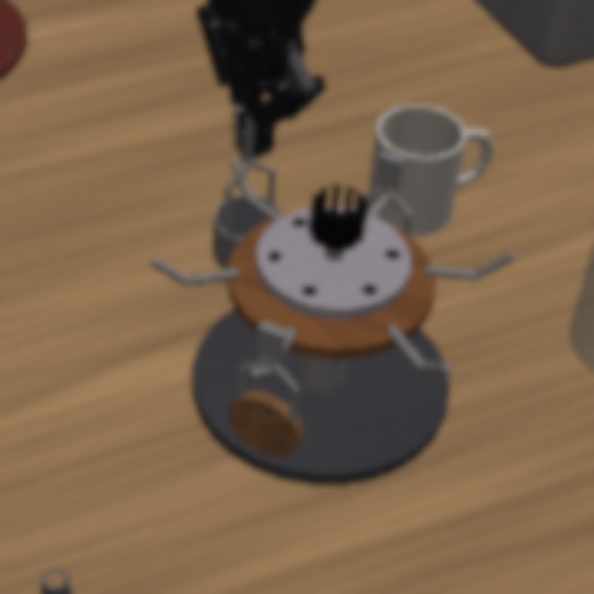

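```bash
python3 -m handwheel '{"offset":[[0,0,-0.1],[0,0,-0.2],[0,0,-0.3],[0,0,-0.4],[0,0,-0.5],[0,0,-0.58],[0,0,-0.64],[0,0,-0.68],[0,0,-0.68],[0,0,-0.68]],"roll":[0,0,0,0,0,0,0,0,0,0]}'
python3 -c "
from h import *
print(ctrl.get_obs()['contact_force'])
snap('wrist','w12')"
```

```text
t: 20.05
tool_pos: [0.4773, 0.1363, 0.1363]
tool_rot: [3.132, 0.24, 0.0]
contact_force: [-0.3, 0.2, -0.8]
opening: 0.0056
[-0.3106563   0.21275907 -0.78396422]
```

View pics/w12.png

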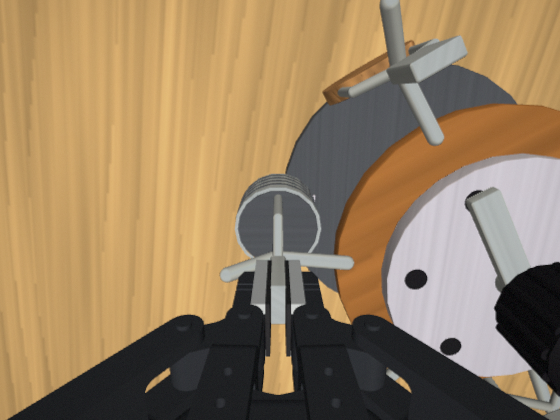

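```bash
python3 -m handwheel '{"offset":[[0,0,-0.02],[0,0,-0.04],[0,0,-0.06],[0,0,-0.06],[0,0,-0.06],[0,0,-0.06],[0,0,-0.06],[0,0,-0.06],[0,0,-0.06],[0,0,-0.06]],"roll":[0,0,0,0,0,0,0,0,0,0]}'
python3 -m handwheel '{"offset":[[0,0,0],[0,0,0],[0,0,0],[0,0,0],[0,0,0],[0,0,0],[0,0,0],[0,0,0],[0,0,0],[0,0,0]],"roll":[0,0,0,0,0,0,0,0,0,0]}' 22
python3 -c "
from h import *
snap('wrist','w13')"
```

```text
t: 21.1
tool_pos: [0.4779, 0.1364, 0.1345]
tool_rot: [-3.132, -0.24, -0.003]
contact_force: [0.4, 1.2, 5.1]
opening: 0.0061
t: 22.1
tool_pos: [0.4771, 0.1363, 0.1336]
tool_rot: [3.132, 0.24, -0.001]
contact_force: [0.6, -0.6, -0.6]
opening: 0.0216
```

View pics/w13.png

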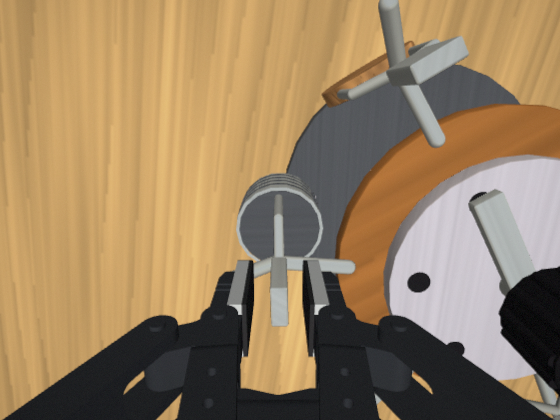

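```bash
python3 -m handwheel '{"offset":[[0,0,0.3],[0,0,0.8],[0,0,1.5],[0,0,2.2],[0,0,3],[0,0,3.8],[0,0,4.5],[0.3,0.1,4.9],[0.9,0.2,4.9],[1.5,0.3,4.9]],"roll":[0,0,0,0,0,0,0,0.5,1.2,1.9]}'
python3 -m handwheel '{"offset":[[0.5,0.05,0],[0.9,0.1,0],[1.06,0.11,-0.3],[1.06,0.11,-1],[1.06,0.11,-1.8],[1.06,0.11,-2.6],[1.06,0.11,-3.3],[1.06,0.11,-3.9],[1.06,0.11,-4.2],[1.06,0.11,-4.28]],"roll":[0.7,1.4,2.1,2.6,3.1,3.1,3.1,3.1,3.1,3.1]}' 70 60
python3 -c "
from h import *
snap('wrist','w14');d=snap('scene','s14')
print(ctrl.get_obs()['tool_pos'],ctrl.get_obs()['contact_force'])
im=cv2.imread('pics/s14.png')[90:270,220:400];cv2.imwrite('pics/s14c.png',cv2.resize(im,None,fx=3.3,fy=3.3))"
```

```text
t: 23.15
tool_pos: [0.538, 0.1486, 0.3322]
tool_rot: [3.092, 0.555, 0.005]
contact_force: [0.6, -0.9, -1.2]
opening: 0.022
t: 24.15
tool_pos: [0.5788, 0.1526, 0.1573]
tool_rot: [-2.963, -1.042, 0.004]
contact_force: [0.1, 0.6, -0.1]
opening: 0.07
[0.57997552 0.152771   0.15930812] [ 0.98211456 -1.43670312  0.02664587]
```

View pics/w14.png

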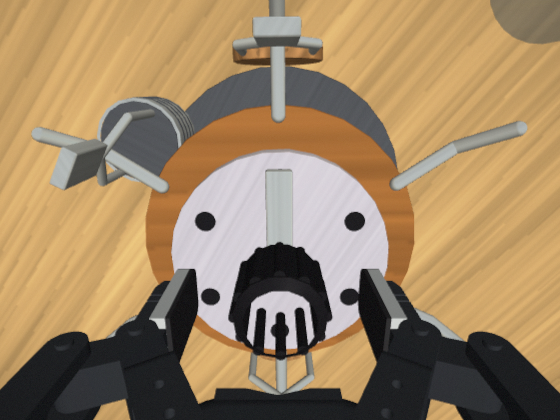

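View pics/s14c.png

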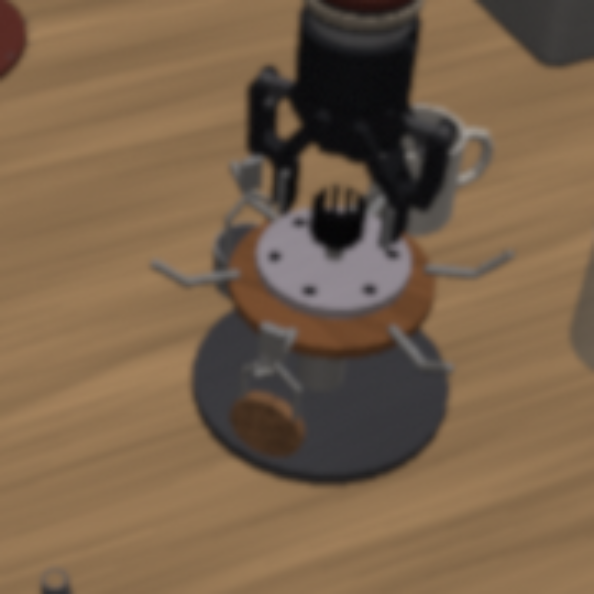

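```bash
python3 -m handwheel '{"offset":[[0,0,0],[0,0,0],[0,0,0],[0,0,0],[0,0,0],[0,0,0],[0,0,0],[0,0,0],[0,0,0],[0,0,0]],"roll":[0,0,0,0,0,0,0,0,0,0]}' 28 60
python3 -m handwheel '{"offset":[[0,0,0.06],[0,0,0.12],[0,0,0.18],[0,0,0.24],[0,0,0.3],[0,0,0.31],[0,0,0.31],[0,0,0.31],[0,0,0.31],[0,0,0.31]],"roll":[0,0,0,0,0,0,0,0,0,0]}'
```

```text
t: 25.25
tool_pos: [0.5801, 0.1525, 0.1606]
tool_rot: [2.963, 1.042, 0.002]
contact_force: [-2.6, -1.0, 5.9]
opening: 0.0343
t: 26.25
tool_pos: [0.5799, 0.1525, 0.1705]
tool_rot: [2.963, 1.042, 0.001]
contact_force: [5.2, -0.8, -6.9]
opening: 0.0343
```

```bash
python3 -m handwheel '{"offset":[[0,0,0.03],[0,0,0.06],[0,0,0.06],[0,0,0.06],[0,0,0.06],[0,0,0.06],[0,0,0.06],[0,0,0.06],[0,0,0.06],[0,0,0.06]],"roll":[0,0,0,0,-0.1,-0.3,-0.6,-1,-1.4,-1.8]}'
python3 -m handwheel '{"offset":[[0,0,0],[0,0,0],[0,0,0],[0,0,0],[0,0,0],[0,0,0],[0,0,0],[0,0,0],[0,0,0],[0,0,0]],"roll":[-0.45,-0.9,-1.35,-1.8,-2.25,-2.7,-3.15,-3.6,-4.05,-4.5]}'
python3 -m handwheel '{"offset":[[0,0,0],[0,0,0],[0,0,0],[0,0,0],[0,0,0],[0,0,0],[0,0,0],[0,0,0],[0,0,0],[0,0,0]],"roll":[-0.45,-0.9,-1.35,-1.8,-2.2,-2.6,-3,-3.3,-3.55,-3.7]}'
python3 -c "
from h import *
snap('wrist','w15')"
```

```text
t: 27.25
tool_pos: [0.5798, 0.1524, 0.1728]
tool_rot: [3.049, 0.756, 0.0]
contact_force: [4.0, -2.8, -6.9]
opening: 0.0345
t: 28.25
tool_pos: [0.5797, 0.1524, 0.1727]
tool_rot: [3.141, 0.023, -0.0]
contact_force: [5.0, -2.1, -7.2]
opening: 0.0342
t: 29.25
tool_pos: [0.5795, 0.1524, 0.1728]
tool_rot: [3.087, -0.58, -0.001]
contact_force: [3.9, -2.0, -6.3]
opening: 0.0342
```

View pics/w15.png

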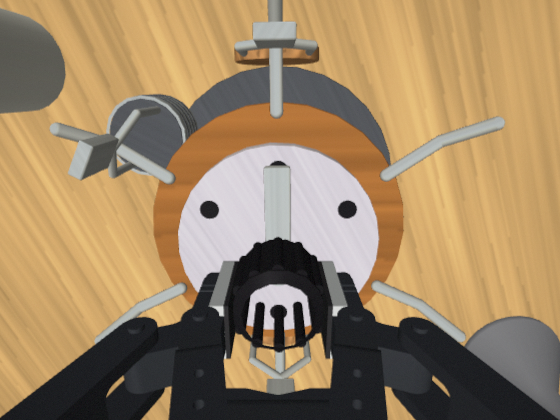

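Arm tip is over the next hole (278,165). Lower, open, rise.

```bash
python3 -m handwheel '{"offset":[[0,0,-0.05],[0,0,-0.1],[0,0,-0.15],[0,0,-0.2],[0,0,-0.25],[0,0,-0.3],[0,0,-0.32],[0,0,-0.32],[0,0,-0.32],[0,0,-0.32]],"roll":[0,0,0,0,0,0,0,0,0,0]}'
python3 -m handwheel '{"offset":[[0,0,0],[0,0,0],[0,0,0],[0,0,0],[0,0,0],[0,0,0.3],[0,0,0.8],[0,0,1.5],[0,0,2.2],[0,0,2.9]],"roll":[0,0,0,0,0,0,0,0,0,0]}' 70
python3 -m handwheel '{"offset":[[0,0,0.6],[0,0,1.2],[0,0,1.35],[0,0,1.35],[0,0,1.35],[0,0,1.35],[0,0,1.35],[0,0,1.35],[0,0,1.35],[0,0,1.35]],"roll":[0,0,0,0,0,0,0,0,0,0]}'
python3 -c "
from h import *
snap('wrist','w16');snap('top','t16')
im=cv2.imread('pics/t16.png')[120:300,340:520];cv2.imwrite('pics/t16c.png',cv2.resize(im,None,fx=3.3,fy=3.3))"
```

```text
t: 30.3
tool_pos: [0.5796, 0.1526, 0.1607]
tool_rot: [3.087, -0.579, -0.0]
contact_force: [2.3, -4.9, -4.6]
opening: 0.0341
t: 31.3
tool_pos: [0.5796, 0.1528, 0.2787]
tool_rot: [-3.087, 0.579, -0.001]
contact_force: [1.0, -0.3, -0.1]
opening: 0.0697
t: 32.3
tool_pos: [0.5796, 0.1527, 0.3303]
tool_rot: [3.088, -0.579, -0.0]
contact_force: [0.1, -0.1, -0.1]
opening: 0.0699
```

View pics/w16.png

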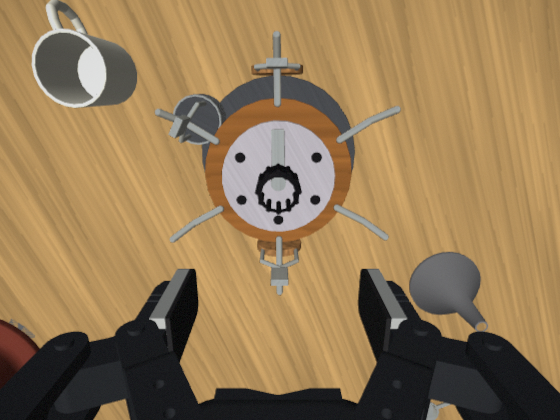

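View pics/t16c.png

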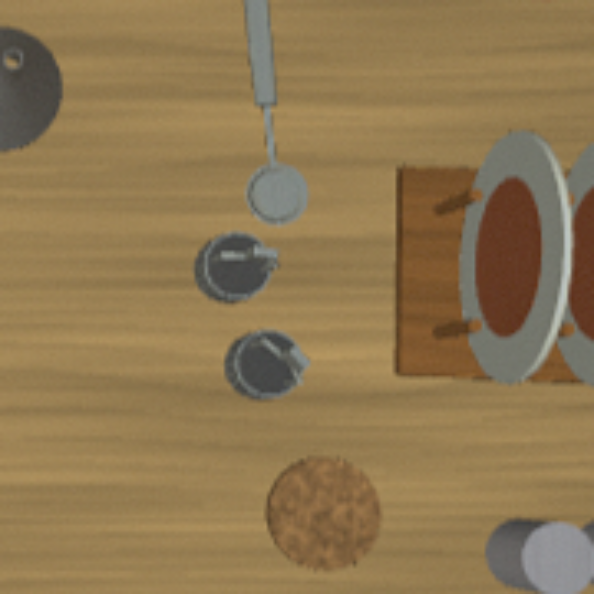

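```bash
python3 -m handwheel '{"offset":[[0,-0.5,0],[0,-1.2,0],[0,-2,0],[0.1,-3,0],[0.1,-4,0],[0.2,-5,0],[0.2,-6,0],[0.2,-7,0],[0.3,-8,0],[0.3,-9,0]],"roll":[0.2,0.5,0.8,1.1,1.4,1.7,2,2.3,2.55,2.55]}' 40 50
python3 -m handwheel '{"offset":[[0,-0.8,0],[0,-1.5,-0.2],[0,-2,-0.8],[0,-2.3,-1.5],[0,-2.3,-2.3],[0,-2.3,-3],[0,-2.3,-3.7],[0,-2.3,-4.2],[0,-2.3,-4.6],[0,-2.3,-4.6]],"roll":[0,0,0,0,0,0,0,0,0,0]}'
python3 -c "
from h import *
d=snap('wrist','w17')
im=d['img'][150:330,200:360,::-1]; cv2.imwrite('pics/c17.png',cv2.resize(im,None,fx=3.3,fy=3.3))"
```

```text
t: 33.4
tool_pos: [0.5916, -0.209, 0.3306]
tool_rot: [3.137, -0.162, 0.001]
contact_force: [-0.6, 0.5, -0.3]
opening: 0.0397
t: 34.4
tool_pos: [0.5902, -0.2984, 0.1433]
tool_rot: [-3.135, 0.163, 0.007]
contact_force: [0.2, -0.8, -0.8]
opening: 0.0401
```

View pics/w17.png

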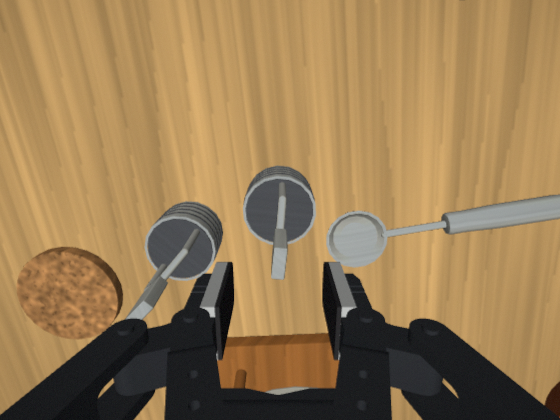

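View pics/c17.png

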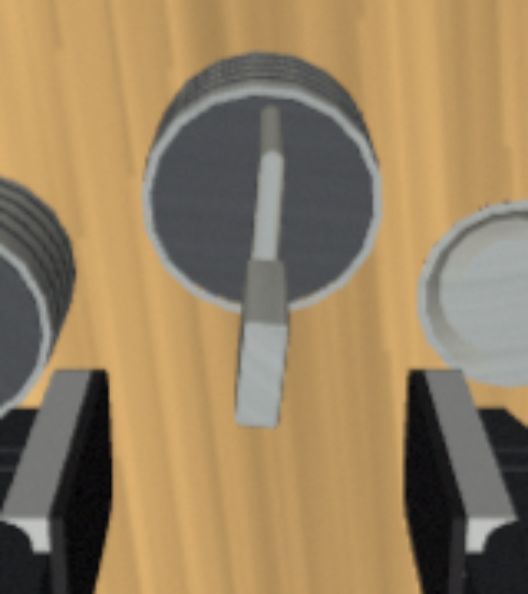

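```bash
python3 - <<'E'
from h import *
d=load('w17')
C=lambda u,v:(200+u/3.3,150+v/3.3)
p=onz(d,*C(265.5,322),.124);q=onz(d,*C(258,425),.124);v=p-q
print((p+q)/2,np.linalg.norm(v),np.degrees(np.arctan2(v[1],v[0])))
print(onz(d,*C(263,200),.04))
p=onz(d,145,283,.124);print('C',p)
E
```

```text
[ 0.5913917  -0.30021926  0.124     ] 0.017444571660957964 80.39959234228802
[ 0.59170322 -0.30028597  0.04      ]
C [ 0.52159438 -0.3043316   0.124     ]
```

```bash
python3 -m handwheel '{"offset":[[0,-0.03,-0.2],[0,-0.03,-0.5],[0,-0.03,-0.8],[0,-0.03,-1],[0,-0.03,-1.05],[0,-0.03,-1.05],[0,-0.03,-1.05],[0,-0.03,-1.05],[0,-0.03,-1.05],[0,-0.03,-1.05]],"roll":[-0.3,-0.6,-0.6,-0.6,-0.6,-0.6,-0.6,-0.6,-0.6,-0.6]}' 40
python3 -c "
from h import *
d=snap('wrist','w18')"
```

```text
t: 35.45
tool_pos: [0.5918, -0.3006, 0.1049]
tool_rot: [3.13, -0.261, 0.001]
contact_force: [-0.3, -0.5, -0.0]
opening: 0.0401
```

View pics/w18.png

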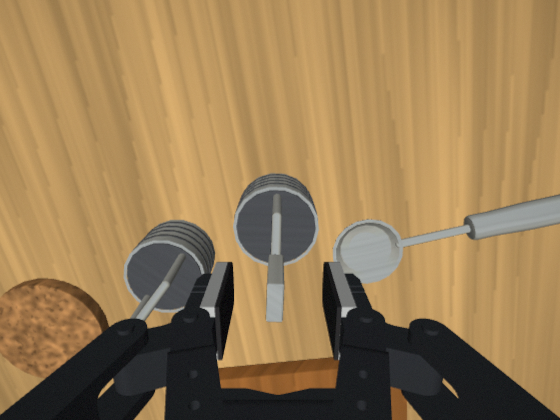

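```bash
python3 -m handwheel '{"offset":[[0,0,0],[0,0,0],[0,0,0],[0,0,0],[0,0,0],[0,0,0],[0,0,0],[0,0,0.2],[0,0,0.6],[0,0,1]],"roll":[0,0,0,0,0,0,0,0,0,0]}' 2 50
python3 -m handwheel '{"offset":[[0,0.2,0.5],[0,0.6,0.5],[0,1.2,0.5],[-0.1,1.9,0.5],[-0.4,2.6,0.5],[-0.9,3.3,0.5],[-1.4,4,0.5],[-2,4.7,0.5],[-2.6,5.4,0.5],[-3.2,6,0.5]],"roll":[0,0.2,0.5,0.9,1.3,1.7,2.1,2.5,2.8,3.05]}'
python3 -m handwheel '{"offset":[[-0.5,0.6,0],[-0.9,1.2,0],[-1.2,1.8,0],[-1.4,2.4,0],[-1.55,3,0],[-1.65,3.6,0],[-1.67,4.1,0],[-1.67,4.45,0],[-1.67,4.62,0],[-1.67,4.62,0]],"roll":[0,0,0,0,0,0,0,0,0,0]}'
python3 -c "
from h import *
d=snap('wrist','w19')"
```

```text
t: 36.5
tool_pos: [0.5917, -0.3005, 0.1458]
tool_rot: [-3.131, 0.261, -0.0]
contact_force: [0.3, 0.9, -0.2]
opening: 0.0057
t: 37.5
tool_pos: [0.4622, -0.0585, 0.1643]
tool_rot: [-3.131, -0.244, -0.0]
contact_force: [0.3, -0.3, -1.2]
opening: 0.0056
t: 38.5
tool_pos: [0.3964, 0.1251, 0.1644]
tool_rot: [-3.132, -0.244, -0.0]
contact_force: [-0.3, 0.2, -0.8]
opening: 0.0057
```

View pics/w19.png

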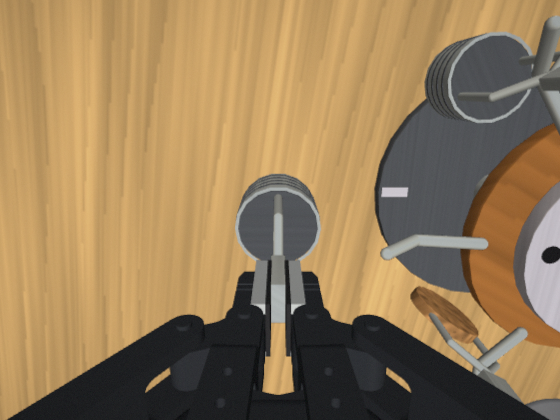

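```bash
python3 -m handwheel '{"offset":[[0.15,0.02,0],[0.4,0.05,0],[0.65,0.09,0],[0.9,0.13,0],[1.15,0.17,0],[1.4,0.2,0],[1.65,0.23,0],[1.85,0.26,0],[2.02,0.29,0],[2.02,0.29,0]],"roll":[0,0,0,0,0,0,0,0,0,0]}'
python3 -c "
from h import *
d=snap('wrist','w20')"
python3 -m handwheel '{"offset":[[0,0,-0.1],[0,0,-0.2],[0,0,-0.3],[0,0,-0.4],[0,0,-0.5],[0,0,-0.58],[0,0,-0.64],[0,0,-0.7],[0,0,-0.74],[0,0,-0.74]],"roll":[0,0,0,0,0,0,0,0,0,0]}'
python3 -c "
from h import *
d=snap('wrist','w21')"
```

```text
t: 39.55
tool_pos: [0.4783, 0.136, 0.1646]
tool_rot: [3.132, 0.24, -0.0]
contact_force: [-1.2, 0.0, -2.1]
opening: 0.0061
t: 40.6
tool_pos: [0.478, 0.136, 0.1357]
tool_rot: [-3.132, -0.24, -0.001]
contact_force: [-1.3, 0.4, 3.1]
opening: 0.006
```

View pics/w20.png

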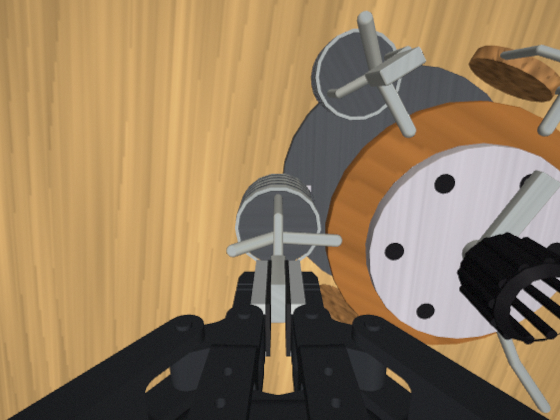

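View pics/w21.png

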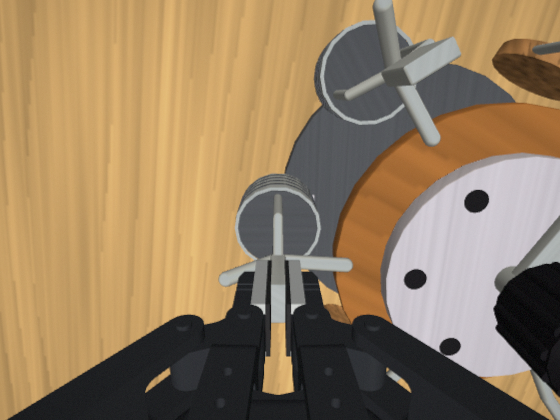

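```bash
python3 -m handwheel '{"offset":[[0,0,0],[0,0,0],[0,0,0],[0,0,0],[0,0,0],[0,0,0.3],[0,0,0.8],[0,0,1.5],[0,0,2.2],[0,0,2.9]],"roll":[0,0,0,0,0,0,0,0,0,0]}' 22
python3 -m handwheel '{"offset":[[0,0,0.8],[0,0,1.5],[0.2,0,1.9],[0.6,0.1,1.9],[1.1,0.2,1.9],[1.7,0.3,1.9],[2.2,0.4,1.9],[2.55,0.42,1.9],[2.55,0.42,1.9],[2.55,0.42,1.9]],"roll":[1,2.2,3.4,4.6,5.8,7,8.2,9.4,10,10]}' 70 60
python3 -c "
from h import *
d=snap('wrist','w22');snap('scene','s22')"
```

```text
t: 41.65
tool_pos: [0.4777, 0.1359, 0.253]
tool_rot: [-3.132, -0.24, -0.002]
contact_force: [0.5, -0.1, 0.8]
opening: 0.0221
t: 42.65
tool_pos: [0.58, 0.1527, 0.3276]
tool_rot: [2.593, 1.774, 0.0]
contact_force: [-0.6, 0.3, -0.2]
opening: 0.07
```

View pics/w22.png

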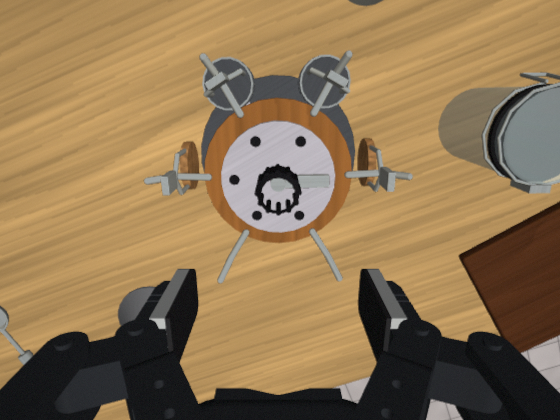

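View pics/s22.png

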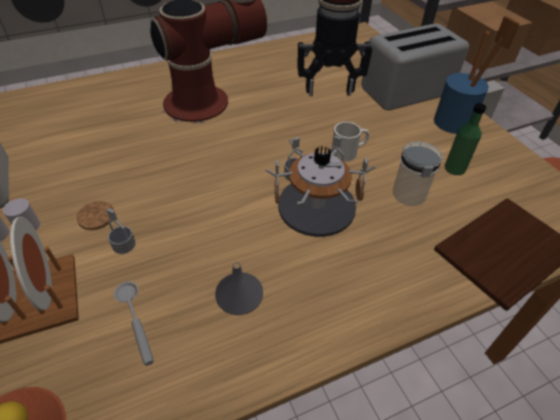

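```bash
python3 -m handwheel '{"offset":[[0,0,-0.6],[0,0,-1.4],[0,0,-2.2],[0,0,-2.9],[0,0,-3.5],[0,0,-3.9],[0,0,-4.15],[0,0,-4.25],[0,0,-4.25],[0,0,-4.25]],"roll":[0,0,0,0,0,0,0,0,0,0]}'
python3 -m handwheel '{"offset":[[0,0,0],[0,0,0],[0,0,0],[0,0,0],[0,0,0],[0,0,0],[0,0,0],[0,0,0],[0,0,0],[0,0,0]],"roll":[0,0,0,0,0,0,0,0,0,0]}' 28 60
python3 -m handwheel '{"offset":[[0,0,0.06],[0,0,0.12],[0,0,0.18],[0,0,0.24],[0,0,0.3],[0,0,0.36],[0,0,0.37],[0,0,0.37],[0,0,0.37],[0,0,0.37]],"roll":[0,0,0,0,0,0,0,0,0,0]}'
```

```text
t: 43.75
tool_pos: [0.5805, 0.1528, 0.1584]
tool_rot: [2.592, 1.773, 0.003]
contact_force: [0.3, -0.2, 0.0]
opening: 0.07
t: 44.75
tool_pos: [0.5801, 0.1527, 0.158]
tool_rot: [2.592, 1.774, 0.001]
contact_force: [-1.2, -1.8, 5.9]
opening: 0.0343
t: 45.75
tool_pos: [0.5799, 0.1526, 0.1698]
tool_rot: [2.593, 1.774, 0.001]
contact_force: [6.0, -0.0, -7.4]
opening: 0.0344
```

```bash
Z='[[0,0,0],[0,0,0],[0,0,0],[0,0,0],[0,0,0],[0,0,0],[0,0,0],[0,0,0],[0,0,0],[0,0,0]]'
python3 -m handwheel '{"offset":[[0,0,0],[0,0,0],[0,0,0],[0,0,0],[0,0,0],[0,0,0],[0,0,0],[0,0,0],[0,0,0],[0,0,0]],"roll":[-0.1,-0.3,-0.6,-1,-1.4,-1.8,-2.3,-2.8,-3.3,-3.8]}'
python3 -m handwheel '{"offset":[[0,0,0],[0,0,0],[0,0,0],[0,0,0],[0,0,0],[0,0,0],[0,0,0],[0,0,0],[0,0,0],[0,0,0]],"roll":[-0.5,-1,-1.5,-2,-2.5,-3,-3.5,-4,-4.5,-5]}'
python3 -m handwheel '{"offset":[[0,0,0],[0,0,0],[0,0,0],[0,0,0],[0,0,0],[0,0,0],[0,0,0],[0,0,0],[0,0,0],[0,0,0]],"roll":[-0.5,-1,-1.5,-2,-2.5,-3,-3.5,-4,-4.5,-5]}'
python3 -m handwheel '{"offset":[[0,0,0],[0,0,0],[0,0,0],[0,0,0],[0,0,0],[0,0,0],[0,0,0],[0,0,0],[0,0,0],[0,0,0]],"roll":[-0.5,-1,-1.5,-2,-2.5,-3,-3.5,-3.9,-4.3,-4.7]}'
python3 -m handwheel '{"offset":[[0,0,0],[0,0,0],[0,0,0],[0,0,0],[0,0,0],[0,0,0],[0,0,0],[0,0,0],[0,0,0],[0,0,0]],"roll":[-0.4,-0.8,-1.1,-1.3,-1.4,-1.5,-1.5,-1.5,-1.5,-1.5]}'
python3 -c "
from h import *
d=snap('wrist','w23')"
```

```text
t: 46.75
tool_pos: [0.5798, 0.1525, 0.1698]
tool_rot: [2.893, 1.223, 0.0]
contact_force: [6.4, -0.5, -7.8]
opening: 0.0343
t: 47.75
tool_pos: [0.5797, 0.1525, 0.1697]
tool_rot: [3.111, 0.433, -0.0]
contact_force: [5.4, -0.3, -6.3]
opening: 0.0345
t: 48.75
tool_pos: [0.5796, 0.1525, 0.1696]
tool_rot: [3.117, -0.387, -0.001]
contact_force: [5.0, -0.8, -8.3]
opening: 0.0344
t: 49.75
tool_pos: [0.5795, 0.1525, 0.1696]
tool_rot: [2.929, -1.134, -0.001]
contact_force: [4.5, -0.8, -7.5]
opening: 0.0343
t: 50.75
tool_pos: [0.5794, 0.1526, 0.1696]
tool_rot: [2.832, -1.359, -0.001]
contact_force: [5.2, 0.0, -7.9]
opening: 0.0346
```

View pics/w23.png

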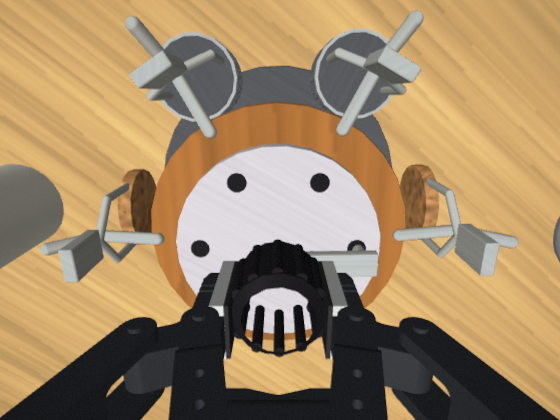

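```bash
python3 -m handwheel '{"offset":[[0,0,-0.05],[0,0,-0.1],[0,0,-0.15],[0,0,-0.2],[0,0,-0.25],[0,0,-0.3],[0,0,-0.32],[0,0,-0.32],[0,0,-0.32],[0,0,-0.32]],"roll":[0,0,0,0,0,0,0,0,0,0]}'
python3 -m handwheel '{"offset":[[0,0,0],[0,0,0],[0,0,0],[0,0,0],[0,0,0],[0,0,0.3],[0,0,0.8],[0,0,1.5],[0,0,2.2],[0,0,2.9]],"roll":[0,0,0,0,0,0,0,0,0,0]}' 70
python3 -m handwheel '{"offset":[[0,0,0.6],[0,0,1.2],[0,0,1.35],[0,0,1.35],[0,0,1.35],[0,0,1.35],[0,0,1.35],[0,0,1.35],[0,0,1.35],[0,0,1.35]],"roll":[0,0,0,0,0,0,0,0,0,0]}'
python3 -c "
from h import *
snap('wrist','w24');snap('top','t24')
im=cv2.imread('pics/t24.png')[120:300,340:520];cv2.imwrite('pics/t24c.png',cv2.resize(im,None,fx=3.3,fy=3.3))"
```

```text
t: 51.8
tool_pos: [0.5795, 0.1526, 0.159]
tool_rot: [2.832, -1.358, -0.0]
contact_force: [3.3, -1.3, -5.3]
opening: 0.0341
t: 52.8
tool_pos: [0.5796, 0.1527, 0.2771]
tool_rot: [-2.832, 1.358, -0.001]
contact_force: [0.4, -0.4, 0.6]
opening: 0.0696
t: 53.8
tool_pos: [0.5796, 0.1527, 0.3287]
tool_rot: [2.833, -1.358, -0.0]
contact_force: [0.0, -0.2, -0.5]
opening: 0.0699
```

View pics/w24.png

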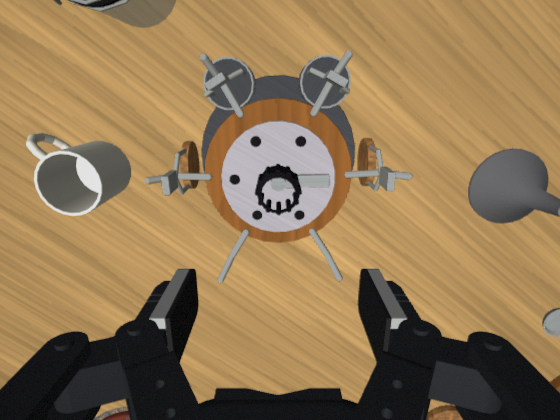

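View pics/t24c.png

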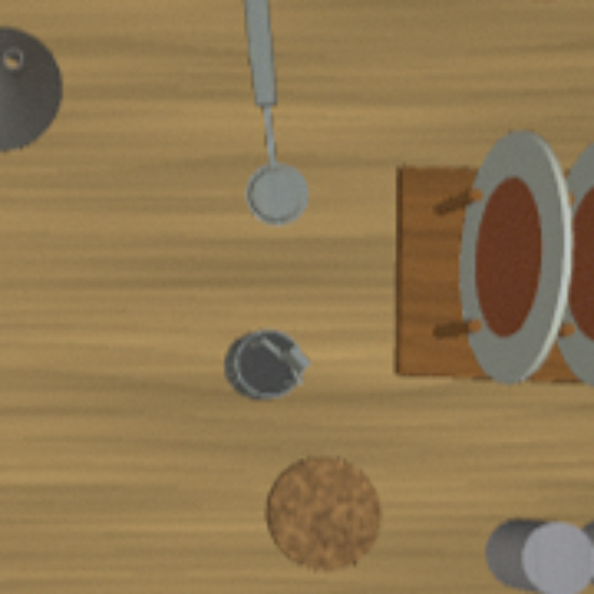

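```bash
python3 -m handwheel '{"offset":[[0,-0.5,0],[-0.1,-1.2,0],[-0.2,-2,0],[-0.4,-3,0],[-0.6,-4,0],[-0.8,-5,0],[-1,-6,0],[-1.2,-7,0],[-1.4,-8,0],[-1.6,-9,0]],"roll":[0.2,0.5,0.8,1.1,1.4,1.7,1.7,1.7,1.7,1.7]}' 40 50
python3 -m handwheel '{"offset":[[0,-0.8,0],[0,-1.6,-0.2],[0,-2.4,-0.8],[0,-2.85,-1.5],[0,-2.85,-2.3],[0,-2.85,-3],[0,-2.85,-3.7],[0,-2.85,-4.2],[0,-2.85,-4.6],[0,-2.85,-4.6]],"roll":[0,0,0,0,0,0,0,0,0,0]}'
python3 -c "
from h import *
d=snap('wrist','w25')
im=d['img'][150:330,200:360,::-1]; cv2.imwrite('pics/c25.png',cv2.resize(im,None,fx=3.3,fy=3.3))"
```

```text
t: 54.9
tool_pos: [0.5151, -0.2089, 0.3292]
tool_rot: [2.942, -1.101, 0.001]
contact_force: [0.9, 0.2, 0.3]
opening: 0.0397
t: 55.9
tool_pos: [0.5143, -0.3203, 0.142]
tool_rot: [-2.941, 1.101, 0.007]
contact_force: [-0.4, 0.2, 0.0]
opening: 0.0399
```

View pics/w25.png

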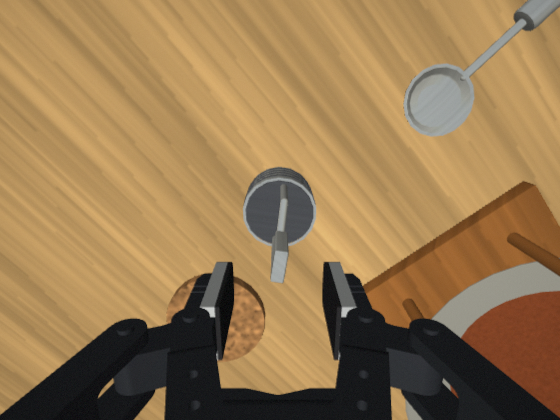

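View pics/c25.png

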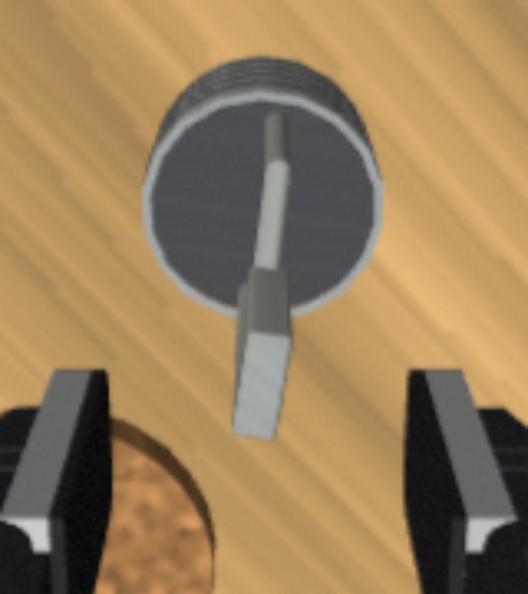

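```bash
python3 - <<'E'
from h import *
d=load('w25')
C=lambda u,v:(200+u/3.3,150+v/3.3)
p=onz(d,*C(268,333),.124);q=onz(d,*C(255,436),.124);v=p-q
print((p+q)/2,np.linalg.norm(v),np.degrees(np.arctan2(v[1],v[0])))
print(onz(d,*C(263,203),.04)); o=ctrl.get_obs(); print(o['tool_pos'],o['tool_rot'])
E
```

```text
[ 0.51349495 -0.32293367  0.124     ] 0.017503112134958868 42.58649426599463
[ 0.51419145 -0.32261177  0.04      ]
[ 0.5151885  -0.32092436  0.14395447] [-2.9416891   1.10095439  0.00306471]
```

```bash
python3 -m handwheel '{"offset":[[-0.03,-0.05,-0.2],[-0.03,-0.05,-0.5],[-0.03,-0.05,-0.8],[-0.03,-0.05,-0.95],[-0.03,-0.05,-1],[-0.03,-0.05,-1],[-0.03,-0.05,-1],[-0.03,-0.05,-1],[-0.03,-0.05,-1],[-0.03,-0.05,-1]],"roll":[-0.5,-1,-1.05,-1.05,-1.05,-1.05,-1.05,-1.05,-1.05,-1.05]}' 40
python3 -c "
from h import *
d=snap('wrist','w26')"
```

```text
t: 56.95
tool_pos: [0.5146, -0.3234, 0.1052]
tool_rot: [2.877, -1.261, 0.001]
contact_force: [0.4, 0.3, 0.3]
opening: 0.0399
```

View pics/w26.png

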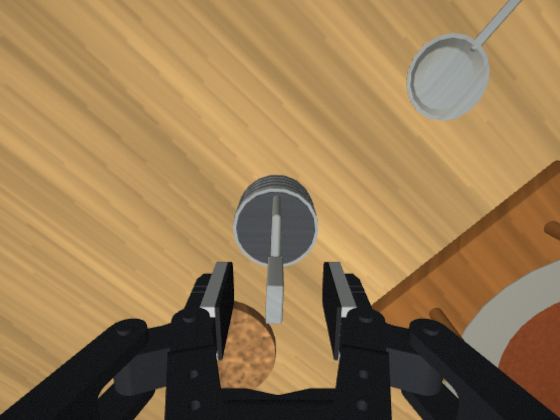

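```bash
python3 -m handwheel '{"offset":[[0,0,0],[0,0,0],[0,0,0],[0,0,0],[0,0,0],[0,0,0],[0,0,0],[0,0,0.2],[0,0,0.6],[0,0,1]],"roll":[0,0,0,0,0,0,0,0,0,0]}' 2 50
python3 -m handwheel '{"offset":[[0,0.2,0.5],[-0.1,0.6,0.5],[-0.2,1.2,0.5],[-0.4,1.9,0.5],[-0.6,2.6,0.5],[-0.9,3.3,0.5],[-1.2,4,0.5],[-1.5,4.7,0.5],[-1.8,5.4,0.5],[-2.1,6,0.5]],"roll":[0.2,0.6,1.1,1.7,2.3,2.9,3.5,4.1,4.7,5.3]}'
python3 -m handwheel '{"offset":[[-0.3,0.6,0],[-0.5,1.3,0],[-0.7,2,0],[-0.8,2.7,0],[-0.84,3.4,0],[-0.84,4.1,0],[-0.84,4.6,0],[-0.84,5,0],[-0.84,5.19,0],[-0.84,5.19,0]],"roll":[0.6,1.2,1.8,2.4,3,3.5,3.9,4.05,4.05,4.05]}'
python3 -c "
from h import *
d=snap('wrist','w27')"
```

```text
t: 58.0
tool_pos: [0.5145, -0.3233, 0.1463]
tool_rot: [2.877, -1.261, 0.0]
contact_force: [0.4, -0.5, -0.6]
opening: 0.0058
t: 59.0
tool_pos: [0.4292, -0.0814, 0.1646]
tool_rot: [-3.113, 0.418, -0.0]
contact_force: [-0.1, 1.2, -1.0]
opening: 0.0053
t: 60.0
tool_pos: [0.3962, 0.125, 0.1647]
tool_rot: [3.132, 0.243, -0.0]
contact_force: [0.3, 0.4, -1.8]
opening: 0.0062
```

View pics/w27.png

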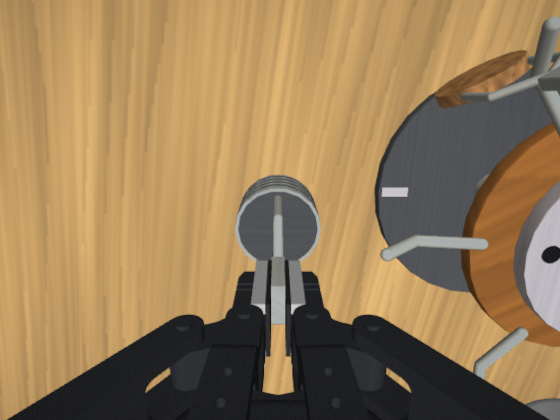

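Same geometry as before: free hook at the front (tip at 388,254), infuser aligned. Same insertion.

```bash
python3 -m handwheel '{"offset":[[0.15,0.02,0],[0.4,0.05,0],[0.65,0.09,0],[0.9,0.13,0],[1.15,0.17,0],[1.4,0.2,0],[1.65,0.23,0],[1.85,0.26,0],[2.03,0.29,0],[2.03,0.29,0]],"roll":[0,0,0,0,0,0,0,0,0,0]}'
python3 -m handwheel '{"offset":[[0,0,-0.1],[0,0,-0.2],[0,0,-0.3],[0,0,-0.4],[0,0,-0.5],[0,0,-0.58],[0,0,-0.64],[0,0,-0.7],[0,0,-0.74],[0,0,-0.74]],"roll":[0,0,0,0,0,0,0,0,0,0]}'
python3 -c "
from h import *
d=snap('wrist','w28')"
```

```text
t: 61.05
tool_pos: [0.4788, 0.136, 0.1649]
tool_rot: [3.132, 0.24, -0.0]
contact_force: [-0.3, 0.4, -1.6]
opening: 0.0057
t: 62.05
tool_pos: [0.4785, 0.136, 0.1361]
tool_rot: [-3.132, -0.24, -0.002]
contact_force: [-1.6, -0.0, 2.5]
opening: 0.0057
```

View pics/w28.png

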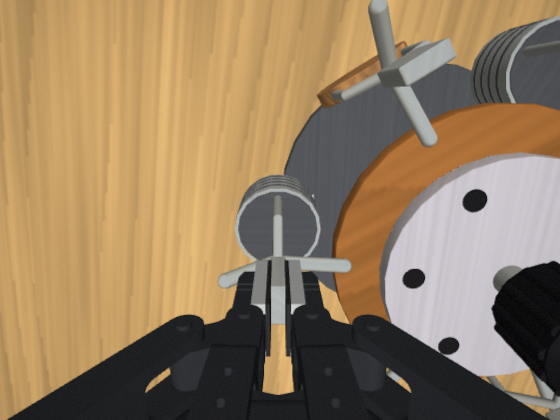

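Seated (2.5 N upward). Release, rise, then back away and check everything.

```bash
python3 -m handwheel '{"offset":[[0,0,0],[0,0,0],[0,0,0],[0,0,0],[0,0,0],[0,0,0.3],[0,0,0.8],[0,0,1.5],[0,0,2.2],[0,0,2.9]],"roll":[0,0,0,0,0,0,0,0,0,0]}' 22
python3 -m handwheel '{"offset":[[0,0,0.8],[0,0,1.5],[0.2,0,1.9],[0.6,0.1,1.9],[1.1,0.2,1.9],[1.7,0.3,1.9],[2.2,0.4,1.9],[2.55,0.42,1.9],[2.55,0.42,1.9],[2.55,0.42,1.9]],"roll":[0,0,0,0,0,0,0,0,0,0]}' 70
python3 -c "
from h import *
snap('wrist','w29')"
python3 -m handwheel '{"offset":[[0,-0.5,0],[-0.2,-1.2,0],[-0.6,-2,0],[-1,-3,0],[-1.5,-4,0],[-2,-5,0],[-2.3,-6,0],[-2.5,-7,0],[-2.5,-7.5,0],[-2.5,-7.5,0]],"roll":[0,0,0,0,0,0,0,0,0,0]}'
python3 -m handwheel '{"offset":[[0,0,0],[0,0,0],[0,0,0],[0,0,0],[0,0,0],[0,0,0],[0,0,0],[0,0,0],[0,0,0],[0,0,0]],"roll":[0,0,0,0,0,0,0,0,0,0]}'
python3 -c "
from h import *
snap('top','t30');snap('scene','s30')
a=cv2.imread('pics/t30.png')[120:300,140:320];b=cv2.imread('pics/s30.png')[100:280,240:420]
cv2.imwrite('pics/f30.png',cv2.resize(np.hstack([a,b]),None,fx=2.2,fy=2.2,interpolation=cv2.INTER_CUBIC))"
```

```text
t: 63.1
tool_pos: [0.4781, 0.1359, 0.2535]
tool_rot: [-3.132, -0.24, -0.002]
contact_force: [0.1, 0.0, 0.3]
opening: 0.0222
t: 64.1
tool_pos: [0.5799, 0.1527, 0.3278]
tool_rot: [-3.132, -0.24, 0.0]
contact_force: [-0.7, -0.4, 0.4]
opening: 0.0702
t: 65.15
tool_pos: [0.479, -0.1491, 0.3277]
tool_rot: [3.132, 0.234, 0.001]
contact_force: [0.5, 0.3, 1.1]
opening: 0.07
t: 66.15
tool_pos: [0.48, -0.1474, 0.3273]
tool_rot: [3.132, 0.24, -0.0]
contact_force: [0.2, -0.2, -0.4]
opening: 0.07
```

View pics/w29.png

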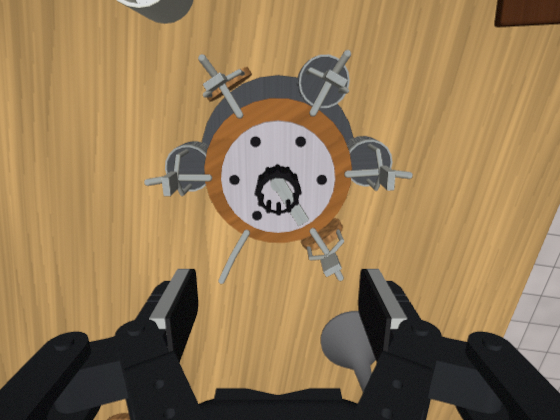

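View pics/f30.png

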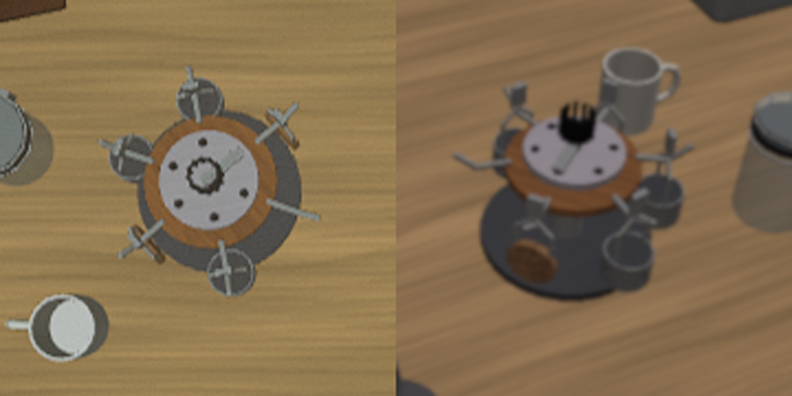

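View pics/t30.png

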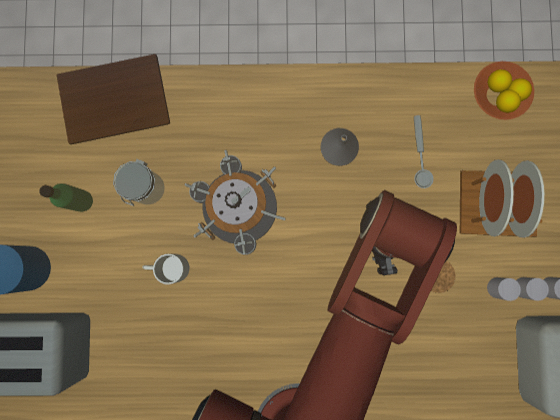

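```bash
python3 - <<'E'
from h import *
a=load('s0' if 0 else 'scene0')['img'];b=load('s30')['img']
for im in (a,b):
    m=(im.max(2)<40); m[:130]=0;m[180:]=0;m[:,:300]=0;m[:,345:]=0
    ys,xs=np.nonzero(m); print('knob px',xs.min(),xs.max(),ys.min(),ys.max(),ys.mean())
d=snap('top','t31'); e=load('t30')
print('frame diff', np.abs(d['img'][150:260,180:290].astype(int)-e['img'][150:260,180:290]).max())
t=load('t30'); T=lambda u,v:(140+u/2.2,120+v/2.2)
c=np.array([.5795,.1525])
for p in ((232,272),(200,99),(131,158)):
    w=onz(t,*T(*p),.0715)[:2]-c; print(np.hypot(*w),np.degrees(np.arctan2(w[1],w[0])))
E
```

```text
knob px 314 330 149 165 158.0125
knob px 315 330 149 164 157.7405063291139
frame diff 13
0.10361464664190584 -167.31505098613897
0.1023758964674674 8.223412653400457
0.10033153364757955 71.17084032451142
```

The knob is at its starting height, the infusers hang about 0.10 m from the axis (0.105 nominal), and successive frames show nothing swinging.

```bash
python3 -c "
from station import ctrl
print(ctrl.finish_job())"
```

```text
the job is handed in; nothing more can be done
None
```

I hung all three infusers, loading only the front hook each time, and handed the job in at about t = 66 s; no verdict was reported. Each time I drew the pin, turned the wheel, let the pin drop home, and then hung the infuser. They went on hook 1 (wheel turned −60°), hook 2 (−60° more) and hook 4 (−120° more).

- **Pin:** the knob is back at its starting height in the scene camera, to within a pixel, so I take the pin to be home.
- **Infusers:** their measured centres are 100 to 104 mm from the axis, against 105 nominal. They sit within about 4° of their hook directions, by hand-picked pixels.
- **Coasters:** both are still on their own hooks.
- **Other kitchen things:** they look unmoved by eye in the top view. The trivet was partly behind the arm in the last picture.
- **Motion and contact:** two successive top-camera frames showed no movement beyond image noise. The arm is clear of everything, with about 0 N on the tool.

My three camera estimates of the carousel's axis disagreed by up to about 9 mm at first. I used a middle value; gripping the knob and lining up on the hook agreed with it to 1–3 mm. No check failed.

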